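# Lay the tall soapstone obelisk down against the board's stop

### The job

Tip the tall soapstone obelisk over towards the robot, away from the stop strip, and ease it down gently onto its side on the carving board, never letting it drop and without picking it up off the board. Finish with it lying on that side, its square foot pushed snug and flat against the stop strip, and leave the other loose things on and around the board where they are.

Things in the scene. Friction and masses are not known exactly. Their poses are not given: they have to be found in the camera images.
- board: Wooden carving board fixed to the counter, 320 x 300 mm, 18 mm thick. Origin: centre of its underside, on the counter. x points away from the robot to the stop strip, y along the strip, z up. The strip is a dark batten screwed along the whole far edge: x from 128 to 160 mm, 300 mm long, standing 34 mm above the board's top.
- stop_face (a point): Point at the middle of the stop strip's near face, at its foot (board frame x = 128 mm, y = 0, on the board's top surface). Same axes as the board; the stop face is the plane x = 0 of this frame.
- obelisk: Grey soapstone obelisk, loose, 0.5 to 0.8 kg, 160 mm tall, square: 46 mm wide at the foot, tapering evenly to 34 mm at 140 mm up (shoulder), then a pyramid to a 6 mm flat. Origin: centre of the foot's underside; z along it, foot to tip. At first it stands on the board 8 to 28 mm short of the stop, its x axis within 7 degrees of the board's x, so its -x face looks away from the stop.
- obelisk_toe (a point): Middle of the obelisk's lower edge away from the stop (obelisk frame x = -23 mm, y = z = 0), the edge it turns over on; same axes as the obelisk. It balances on this edge at about 19 degrees of tilt and falls by itself beyond. It must end lying on its -x face, with this edge at the stop.
- obelisk_top (a point): Centre of the 6 mm flat at the obelisk's tip (obelisk frame z = 160 mm). Same axes as the obelisk.
- stick: Wooden burnishing stick, 174 mm long, 17 mm thick, lying on the board near one side edge, along x. Origin: under its middle. Leave it alone.
- riffler: Double-ended curved steel riffler file, 200 mm long, 10 mm thick, lying on the board near the other side edge, along x. Origin: under its middle. Leave it alone.
- rhino: Pink soapstone rhino, 155 mm long, 76 mm tall, standing on the counter beside the board. Origin: under its middle. Leave it alone.
- trinket_box: Grey soapstone trinket box without its lid, 90 x 75 x 42 mm, on the counter beside the board. Origin: under its middle. Leave it alone.
- box_lid: Lid of the trinket box, 90 x 75 x 9 mm with a 14 mm tall knob, on the counter beside the board. Origin: under its middle. Leave it alone.
- sanding_block: Cork sanding block, 85 x 46 x 30 mm, on the counter beside the board. Origin: under its middle. Leave it alone.
Mind the look-alikes: they are no part of the job. What is shaped like the obelisk but blue or green is not meant.

How it is judged:
By the outcome, as a careful person would: the job done as asked, in the order asked, and still so for the second after the job is handed in, with the robot touching nothing.
It also fails if it takes over 62 s, if anything falls off the work surface, if the arm or the gripper's body presses on something with over 40 N, if the wrist force passes 120 N, or if a joint passes its speed limit or range.

### The arm

A 7-joint arm with a two-finger parallel gripper is mounted at the origin on the work surface. World frame = base frame: x ahead of the robot, y to its left, z up, the work surface at z = 0. Lengths are in m, angles in rad, forces in N, time in s.
With the tool pointing down it reaches from about 0.425 to 0.925 m from the base axis. Payload 6.8 kg.
Tool frame: the origin (TCP) lies midway between the tips of the shut fingers; the grasp point (between the pads) lies 19 mm behind it; z points along the fingers, y is the direction in which the jaws open and shut (so a half turn about z gives the same grasp; the last joint's range is limited). The gripper opens to 85 mm and grips with 20 to 120 N. Pads are 22 mm wide; open, the fingers measure 114 mm over their backs; the gripper's body (76 mm by 85 mm) begins 54 mm behind the grasp point. The pads swing forward as they close: fully open they stand 13 mm farther back than shut.
Start: joints at [1.224, 0.477, 0.022, 1.555, -0.011, 1.109, -0.083], TCP at [0.16, -0.656, 0.231] pointing down, gripper open.
Joint ranges: [-2.96, 2.96], [-0.34, 2.1], [-1.41, 1.46], [0.24, 2.44], [-1.37, 4.51], [0.17, 1.92], [-2.96, 2.96]. Speed limits (rad/s): [2.39, 2.39, 3.14, 3.14, 3.14, 3.14, 3.14].

### API

Orientations are given as a rotation vector (axis times angle).
In Python, from bench import r, imaging gives the robot as it stands.
- The arm moves only by the tool jog_arm, never from a script. Its argument "rows" is a list of rows, each an object with "delta_rot": the turn, a rotation vector about the tool's x, y, z in degrees, a list of three; "xyz": the shift along the tool's x, y, z in cm, a list of three; "fingers": the closure, from 0 (fully open) to 1 (shut). A call has exactly 5 rows; each row is the pose to reach, as a shift and turn from the pose measured when the call began, along the tool's axes at that moment; what a row does not reach only later rows make up. A row lasts 1/12 s, in which the tool goes at most 41.7 mm and 7.16 degrees, less where a joint would pass 70% of its speed; a pose out of reach is approached as far as the arm can. A call with a gripper value outside its range is refused whole. The fingers move at their own pace and stop on an object; "grip_force" is the grip in N (left out, the last holds). Time passes only in rows, so rows that repeat a pose let the fingers close, or fill a call up. It gives the time, the measured TCP pose, the force and the opening at its end, in the units of the state.
- r.get_obs(): the state, without advancing time (a new reading comes with each control period).
- imaging.grab_frame(name): name is "scene" or "top" or "wrist"; returns the picture (420x560x3 uint8, blue, green, red); there is no depth.
- imaging.camera_info(name): a dict with "camera_matrix" (3x3 intrinsics, pixels), "xyz" and "attitude" of the camera in the world. Camera axes: x right, y down, z forward; pixel columns grow to the right and rows downward; lengths in m; the calibration is good to about 2 mm. A picture is of the moment at which its call begins: read the wrist's pose just before it. camera_info takes no time and is no camera call; for the wrist camera it gives the pose at the moment of the call.
- r.hand_in(): hands the job in, once; it reports no verdict.
Trained networks look in the newest picture that a camera, given by its name, has taken for a name from the list of things; names that differ only in an ending like _2 or _b are one class to them, and where a whole thing is asked for, a point or a joint stands for the part that bears it (a point fixed in the world has none). Each returns a list of dicts, best first, with "conf" (0 to 1); they miss things now and then, are a little off and sometimes report something else, mostly with a low value. They report only what shows in the picture. A call takes as long as a camera call. They do not tell look-alikes from the thing itself.
- imaging.find_in(camera, query): "position" ([column, row] in pixels, amid what is visible of it).
- imaging.cut_out(camera, query): "region" (420x560 bool, what is visible of it) and "position" ([column, row] in pixels, amid what is visible of it).
- imaging.tip_of(camera, query): "position" ([column, row] in pixels: a listed point, or the origin of a listed thing).
The state is a dict: "clock": time; "joints": joint angles; "qvel": joint speeds; "tau": joint torques, N m; "tcp_pos": TCP position; "orientation": TCP orientation; "contact_force": force on the tool from outside, world axes, zero at the start; "moment": the same for the moment, N m; "grip_width": finger opening in m.
Only numpy, scipy, OpenCV 4.12 (cv2) and the standard library are available. Lean on these libraries where they do the work, as an engineer would, in place of code of your own. Each camera call takes 0.05 s, during which the arm holds its last target.

## Working session

There is one attempt and no reset: what is moved stays moved. The work goes in short steps, Python scripts to look and compute and a tool call to move; the robot and the scene stay as the last step left them, time stands still between calls to the robot, and variables do not carry over. Pictures are saved under pics/ and viewed, and the job is handed in when it is done.

Besides the shell and the picture viewer there is one more tool, called after ">>>" by a JSON object that holds its "op" and its "data". jog_arm: Moves the arm, as the interface text tells. Its arguments: {"type":"object","properties":{"rows":{"type":"array","items":{"type":"object","properties":{"delta_rot":{"type":"array","items":{"type":"number"}},"xyz":{"type":"array","items":{"type":"number"}},"fingers":{"type":"number"}}}},"grip_force":{"type":"number"}},"required":["rows"]}

```bash
ls; mkdir -p pics
cat > h.py <<'E'
import numpy as np, cv2
from scipy.spatial.transform import Rotation as R
from bench import r, imaging
def cam(n):
    c=imaging.camera_info(n); return np.array(c["camera_matrix"]),np.array(c["xyz"]),c["attitude"]
def rot(a):
    a=np.array(a,float)
    return R.from_rotvec(a).as_matrix() if a.size==3 else a.reshape(3,3)
def ray(n,p,z):
    K,t,a=cam(n); d=rot(a)@np.linalg.solve(K,[p[0],p[1],1.]); return t+d*(z-t[2])/d[2]
def proj(n,X):
    K,t,a=cam(n); q=(np.atleast_2d(X)-t)@rot(a); q=q@K.T; return q[:,:2]/q[:,2:]
E
python3 - <<'E'
from h import *
o=r.get_obs(); print(o)
for n in ["scene","top","wrist"]:
    f=imaging.grab_frame(n); cv2.imwrite(f"pics/{n}0.png",f); print(n,imaging.camera_info(n))
E
```

```text
pics
{'clock': 0.0, 'joints': array([ 1.22391556,  0.47783853,  0.02235619,  1.55647043, -0.01154261,
        1.10932198, -0.08309336]), 'qvel': array([-0.00246813, -0.00108795, -0.00187805,  0.00041754, -0.00045435,
        0.00032713, -0.00031285]), 'tau': array([ 6.19904113e-04, -5.96444786e+01,  1.60828080e+00, -2.81194049e+01,
        1.25420574e-02,  9.26449749e-03, -1.49616972e-05]), 'tcp_pos': array([ 0.15949055, -0.65525613,  0.23029226]), 'orientation': array([-3.11736346e+00, -3.73952902e-01,  5.33309312e-04]), 'contact_force': array([-0.10205602,  0.03773551, -0.09338579]), 'moment': array([ 0.03041606, -0.01874814,  0.03231449]), 'grip_width': 0.0856258271442216}
scene {'camera_matrix': array([[534.8486586 ,   0.        , 279.31356792],
       [  0.        , 534.8486586 , 203.37004318],
       [  0.        ,   0.        ,   1.        ]]), 'xyz': array([ 0.89369724, -0.51722774,  1.16101621]), 'attitude': array([-2.52553255, -0.71233922,  0.195797  ])}
top {'camera_matrix': array([[472.64501037,   0.        , 281.63408101],
       [  0.        , 472.64501037, 212.27209024],
       [  0.        ,   0.        ,   1.        ]]), 'xyz': array([ 0.34937968, -0.00165331,  1.21601274]), 'attitude': array([-2.08816013,  2.13973883, -0.18193055])}
wrist {'camera_matrix': array([[355.55373367,   0.        , 280.34819361],
       [  0.        , 355.55373367, 210.2454299 ],
       [  0.        ,   0.        ,   1.        ]]), 'xyz': array([ 0.23824447, -0.63653445,  0.37178618]), 'attitude': array([ 2.25922021, -1.77705087, -0.29168108])}
```

View pics/scene0.png

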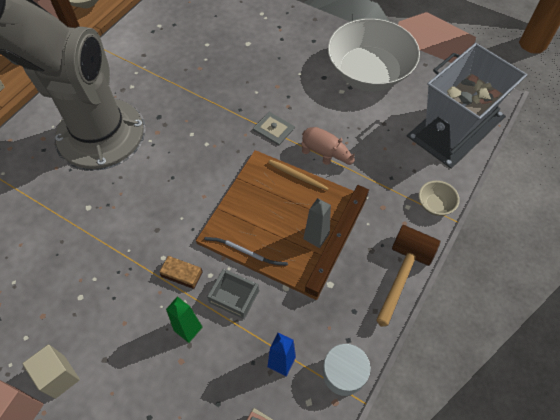

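View pics/top0.png

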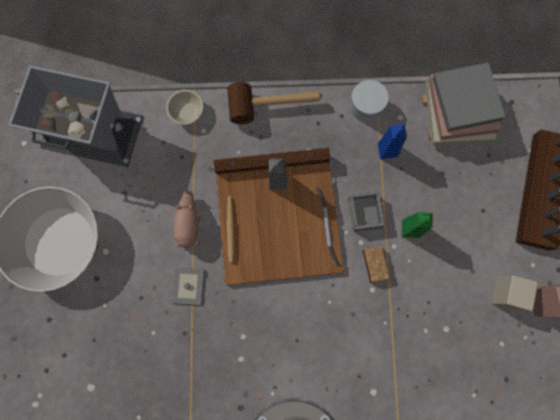

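Run:
```python
from h import *
for n in ["scene","top"]:
    for q in ["obelisk_toe","obelisk_top","obelisk","stop_face","board"]:
        for d in imaging.tip_of(n,q)[:4]: print(n,q,np.round(d["position"],1),round(d["conf"],2))
print(r.get_obs()["clock"])
```

```text
scene obelisk_toe [268.9 355.6] 0.97
scene obelisk_toe [195.7 334.4] 0.75
scene obelisk_toe [306.9 231.6] 0.56
scene obelisk_top [178.2 305.3] 0.82
scene obelisk_top [282.5 340.4] 0.57
scene obelisk_top [315.2 201.5] 0.55
scene obelisk [188.3 328.8] 0.84
scene obelisk [285.8 364.7] 0.65
scene obelisk [315.2 233. ] 0.64
scene stop_face [330.1 236.9] 0.67
scene board [280.1 220.9] 0.83
scene board [179.5 270.9] 0.33
top obelisk_toe [410.1 219.1] 0.92
top obelisk_toe [327.6 227.4] 0.67
top obelisk_toe [392.  158.4] 0.64
top obelisk_toe [277.4 189.6] 0.61
top obelisk_top [398.  127.5] 0.89
top obelisk_top [279.  160.9] 0.6
top obelisk_top [428.7 218. ] 0.59
top obelisk [410.3 228.6] 0.82
top obelisk [280.8 184. ] 0.8
top obelisk [388.  153.2] 0.62
top stop_face [273.4 166.4] 0.69
top board [276.9 217.1] 0.63
top board [277.4 184.2] 0.52
0.65
```

Candidates: the grey one at scene (318,222) / top (278,175), the green at scene (183,320), and the blue at scene (282,355). Only the grey one stands on the board short of the strip, so it is the one meant. I'll confirm that in an enlarged crop and measure there.

Run:
```python
from h import *
a=cv2.imread("pics/scene0.png")[140:310,190:380]; b=cv2.imread("pics/top0.png")[140:290,205:355]
b=cv2.convertScaleAbs(b,alpha=1.7)
cv2.imwrite("pics/c1.png",cv2.resize(a,None,fx=3.5,fy=3.5,interpolation=cv2.INTER_CUBIC)); cv2.imwrite("pics/c2.png",cv2.resize(b,None,fx=4,fy=4,interpolation=cv2.INTER_CUBIC))
for n,q,z in [("scene",(306.9,231.6),.018),("top",(277.4,189.6),.018),("scene",(315.2,201.5),.178),("top",(279,160.9),.178),("scene",(330.1,236.9),.018),("top",(273.4,166.4),.018),("scene",(315.2,233),.018),("top",(280.8,184),.018),("scene",(280.1,220.9),0),("top",(276.9,217.1),0)]:
    print(n,q,ray(n,q,z).round(4))
```

```text
scene (306.9, 231.6) [0.6389 0.0217 0.018 ]
top (277.4, 189.6) [0.6396 0.0267 0.018 ]
scene (315.2, 201.5) [0.6535 0.0181 0.178 ]
top (279, 160.9) [0.6681 0.0178 0.178 ]
scene (330.1, 236.9) [0.6933 0.0383 0.018 ]
top (273.4, 166.4) [0.7026 0.0359 0.018 ]
scene (315.2, 233) [0.6577 0.0288 0.018 ]
top (280.8, 184) [0.6544 0.0175 0.018 ]
scene (280.1, 220.9) [0.5635 0.0213 0.    ]
top (276.9, 217.1) [0.5701 0.0299 0.    ]
```

View pics/c1.png

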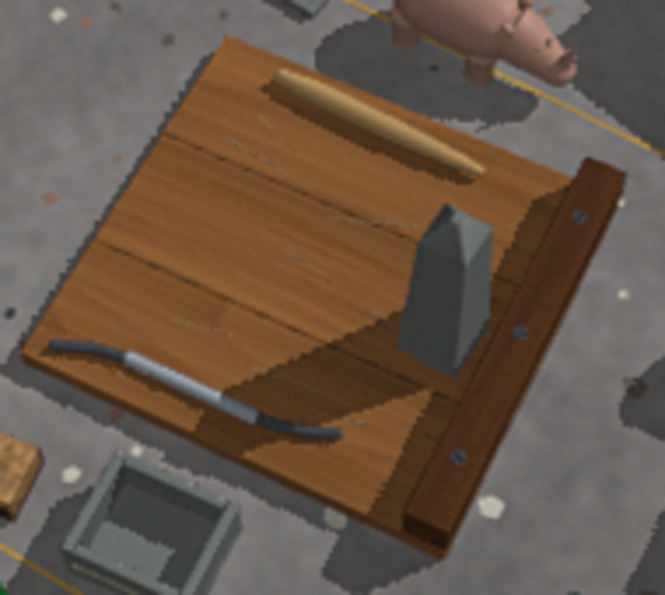

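View pics/c2.png

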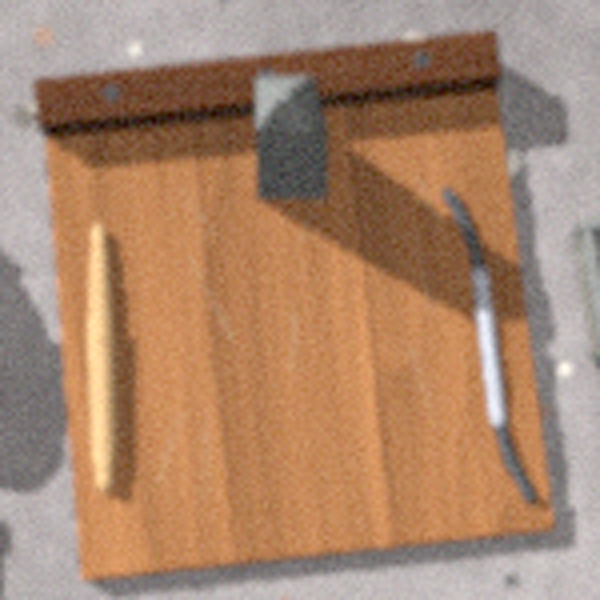

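The grey obelisk is confirmed: in scene its foot corners are near (304,239), (319,247) and (330,231), standing on the board beside the dark strip. Next I'll fit both poses.

```bash
cat > fit.py <<'E'
from h import *
from scipy.optimize import least_squares
s=lambda u,v:(190+u/3.5,140+v/3.5)
t=lambda u,v:(205+u/4,140+v/4)
B=[("scene",s(228,37),(-.16,.15,.018)),("scene",s(22,353),(-.16,-.15,.018)),("scene",s(588,157),(.128,.15,.052)),("scene",s(625,175),(.16,.15,.052)),("scene",s(405,517),(.128,-.15,.052)),("scene",s(447,535),(.16,-.15,.052)),
("top",t(84,574),(-.16,.15,.018)),("top",t(552,522),(-.16,-.15,.018)),("top",t(35,83),(.16,.15,.052)),("top",t(495,33),(.16,-.15,.052)),("top",t(43,128),(.128,.15,.052)),("top",t(499,80),(.128,-.15,.052))]
h,w=.023,.017
O=[("scene",s(398,346),(-h,-h,0)),("scene",s(453,375),(h,-h,0)),("scene",s(490,318),(h,h,0)),("scene",s(449,206),(0,0,.16)),("scene",s(494,232),(w,w,.14)),("scene",s(452,256),(w,-w,.14)),("scene",s(417,232),(-w,-w,.14)),
("top",t(258,196),(-h,h,0)),("top",t(326,198),(-h,-h,0)),("top",t(255,75),(w,w,.14)),("top",t(325,80),(w,-w,.14)),("top",t(256,136),(-w,w,.14)),("top",t(325,137),(-w,-w,.14))]
def T(p,X,z): 
    c,q=np.cos(p[2]),np.sin(p[2]); X=np.array(X); return np.c_[p[0]+c*X[:,0]-q*X[:,1],p[1]+q*X[:,0]+c*X[:,1],X[:,2]+z]
def fit(L,z,x0,cams=("scene","top")):
    def f(p):
        o=[]
        for n in cams:
            l=[e for e in L if e[0]==n]
            o.append(proj(n,T(p,[e[2] for e in l],z))-[e[1] for e in l])
        return np.concatenate(o).ravel()
    q=least_squares(f,x0,loss="soft_l1"); return q.x,f(q.x)
if __name__=="__main__":
  for c in (("scene",),("top",),("scene","top")):
    b,e=fit(B,0,[.57,.03,0],c); o,e2=fit(O,.018,[.65,.02,0],c)
    print(c,b.round(4),np.degrees(b[2]).round(1),abs(e).max().round(1),o.round(4),np.degrees(o[2]).round(1),abs(e2).max().round(1))
    x=T(-np.array([0,0,b[2]]),[[*(o[:2]-b[:2]),0]],0)[0]; print("obelisk in board",x.round(4),"gap",.128-x[0]-.023)
  print(e2.reshape(-1,2).round(1))
E
python3 fit.py
```

```text
('scene',) [0.5728 0.0232 0.08  ] 4.6 1.4 [ 0.6612  0.0271 -0.0461] -2.6 3.3
obelisk in board [ 0.0885 -0.0032  0.    ] gap 0.01652240486204152
('top',) [0.5673 0.0265 0.0834] 4.8 2.2 [ 0.6611  0.0226 -0.0782] -4.5 2.1
obelisk in board [ 0.0932 -0.0117  0.    ] gap 0.011835678471969473
('scene', 'top') [0.5713 0.0247 0.082 ] 4.7 2.4 [ 0.6614  0.0247 -0.039 ] -2.2 2.8
obelisk in board [ 0.0899 -0.0073  0.    ] gap 0.015143342189120716
[[-1.3 -1.5]
 [-0.6 -0.1]
 [-1.1  1.8]
 [ 1.7  2. ]
 [-1.  -2.5]
 [ 2.8  2. ]
 [-0.6  1.2]
 [-0.5  0.9]
 [ 0.1  0.6]
 [ 0.4  0.4]
 [-2.5 -0.7]
 [-0.2 -0.7]
 [-2.7 -0.8]]
```

```bash
cat >> h.py <<'E'
def pose():
    o=r.get_obs(); return o,np.array(o["tcp_pos"]),rot(o["orientation"])
def tool(yaw,tilt):
    "tool x along yaw (deg), z down; tilt>0: fingers point away from robot"
    return (R.from_euler("z",yaw,degrees=True)*R.from_euler("x",180,degrees=True)*R.from_euler("y",tilt,degrees=True)).as_matrix()
def rows(tg):
    "list of (pos,R) -> print shift cm/turn deg from current"
    o,p,Q=pose()
    for P,W in tg:
        print("xyz",(Q.T@(np.array(P)-p)*100).round(2),"rot",np.degrees(R.from_matrix(Q.T@W).as_rotvec()).round(1))
def st():
    o,p,Q=pose(); print("t",round(o["clock"],2),"tcp",p.round(4),"z",Q[:,2].round(3),"yaw",np.degrees(np.arctan2(Q[1,0],Q[0,0])).round(1),"F",o["contact_force"].round(1),"w",round(o["grip_width"],4),"q",o["joints"].round(2))
E
python3 -c "
from h import *
st(); print(tool(0,20)[:,2])
rows([((.6,.03,.36),tool(-3,0))])"
```

```text
t 0.65 tcp [ 0.1597 -0.6558  0.2313] z [ 0. -0. -1.] yaw 13.7 F [-0.2 -0.2 -0.2] w 0.0858 q [ 1.22  0.48  0.02  1.56 -0.01  1.11 -0.08]
[ 3.42020143e-01 -1.15079156e-16 -9.39692621e-01]
xyz [ 59.01 -56.23 -12.87] rot [ 0.  -0.  16.7]
```

>>> {"op": "jog_arm", "data": {"rows": [{"xyz": [1.5,-1.5,-2.5],"delta_rot": [0,0,1],"fingers": 0},{"xyz": [4,-4,-5],"delta_rot": [0,0,2],"fingers": 0},{"xyz": [7,-6.5,-7],"delta_rot": [0,0,3],"fingers": 0},{"xyz": [10,-9.3,-8.5],"delta_rot": [0,0,4],"fingers": 0},{"xyz": [12.8,-12.2,-9.5],"delta_rot": [0,0,5],"fingers": 0}]}}

```text
clock: 1.07
tcp_pos: [0.2534, -0.5111, 0.3268]
orientation: [3.13, 0.235, 0.002]
contact_force: [0.5, -0.8, -0.1]
grip_width: 0.0854
```

>>> {"op": "jog_arm", "data": {"rows": [{"xyz": [3,-2.5,-0.5],"delta_rot": [0,0,1],"fingers": 0},{"xyz": [6,-5,-1],"delta_rot": [0,0,2],"fingers": 0},{"xyz": [9,-7.5,-1.5],"delta_rot": [0,0,3],"fingers": 0},{"xyz": [12,-10,-2],"delta_rot": [0,0,4],"fingers": 0},{"xyz": [15,-12.5,-2.5],"delta_rot": [0,0,5],"fingers": 0}]}}

```text
clock: 1.48
tcp_pos: [0.384, -0.3633, 0.3523]
orientation: [3.137, 0.097, 0.003]
contact_force: [0.1, -0.6, -0.2]
grip_width: 0.0857
```

```bash
python3 -c "
from h import *
st()
rows([((.6,.03,.36),tool(-3,0))])"
```

```text
t 1.48 tcp [ 0.384  -0.3633  0.3523] z [ 0.002 -0.003 -1.   ] yaw 3.5 F [ 0.1 -0.6 -0.2] w 0.0857 q [ 0.77  0.14 -0.15  1.74  0.02  1.26 -0.89]
xyz [ 23.99 -37.92  -0.85] rot [ 0.2 -0.1  6.5]
```

>>> {"op": "jog_arm", "data": {"rows": [{"xyz": [2,-3,0],"delta_rot": [0,0,1],"fingers": 0},{"xyz": [4,-6,0],"delta_rot": [0,0,2],"fingers": 0},{"xyz": [6.5,-9.5,0],"delta_rot": [0,0,2.5],"fingers": 0},{"xyz": [9,-13,0],"delta_rot": [0,0,3],"fingers": 0},{"xyz": [11,-16.5,0],"delta_rot": [0,0,3.5],"fingers": 0}]}}

```text
clock: 1.9
tcp_pos: [0.4839, -0.1915, 0.3523]
orientation: [3.138, -0.001, 0.005]
contact_force: [0.9, -1.0, -0.2]
grip_width: 0.0851
```

>>> {"op": "jog_arm", "data": {"rows": [{"xyz": [2,-3.5,0],"delta_rot": [0,0,1],"fingers": 0},{"xyz": [4,-7,0],"delta_rot": [0,0,1.5],"fingers": 0},{"xyz": [6.5,-10.5,0],"delta_rot": [0,0,2],"fingers": 0},{"xyz": [9,-14,0],"delta_rot": [0,0,2.5],"fingers": 0},{"xyz": [11,-17.5,0],"delta_rot": [0,0,3],"fingers": 0}]}}

```text
clock: 2.32
tcp_pos: [0.5944, -0.0165, 0.3522]
orientation: [3.137, -0.085, 0.006]
contact_force: [1.0, -0.6, 0.2]
grip_width: 0.085
```

```bash
python3 -c "
from h import *
st()
f=imaging.grab_frame('wrist'); print(imaging.camera_info('wrist'))
cv2.imwrite('pics/w1.png',f)
for q in ['obelisk_toe','obelisk_top','obelisk','stop_face']:
  for d in imaging.tip_of('wrist',q)[:2]: print(q,d)
st()
"
```

```text
t 2.32 tcp [ 0.5944 -0.0165  0.3522] z [ 0.004 -0.004 -1.   ] yaw -3.1 F [ 1.  -0.6  0.2] w 0.085 q [ 0.24  0.28 -0.41  1.58  0.12  1.3  -1.81]
{'camera_matrix': array([[355.55373367,   0.        , 280.34819361],
       [  0.        , 355.55373367, 210.2454299 ],
       [  0.        ,   0.        ,   1.        ]]), 'xyz': array([ 0.67689656, -0.01009082,  0.49348304]), 'attitude': array([ 2.00792913, -2.09913714, -0.33967992])}
obelisk_toe {'position': [473.8, 45.0], 'conf': 0.84}
obelisk_toe {'position': [492.5, 170.7], 'conf': 0.63}
obelisk_top {'position': [227.1, 111.9], 'conf': 0.71}
obelisk_top {'position': [420.5, 246.4], 'conf': 0.69}
obelisk {'position': [490.1, 184.4], 'conf': 0.96}
obelisk {'position': [472.4, 21.7], 'conf': 0.78}
stop_face {'position': [229.4, 77.5], 'conf': 0.62}
t 2.57 tcp [ 0.5931 -0.0182  0.3518] z [ 0.002 -0.004 -1.   ] yaw -3.0 F [ 0.4 -0.4  0. ] w 0.0854 q [ 0.25  0.28 -0.41  1.58  0.12  1.3  -1.8 ]
```

View pics/w1.png

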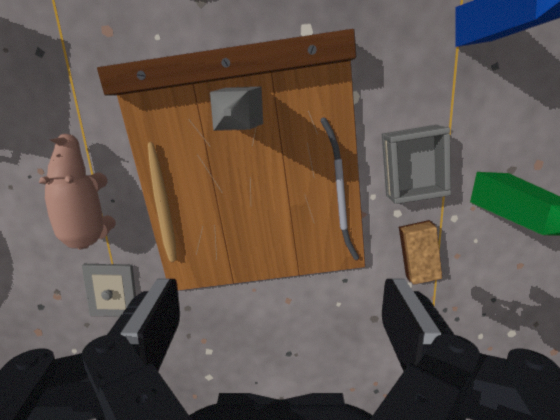

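Run:
```python
from h import *
a=cv2.imread("pics/w1.png")
cv2.imwrite("pics/w1a.png",cv2.resize(a[70:150,190:290],None,fx=8,fy=8,interpolation=cv2.INTER_CUBIC)[:600])
cv2.imwrite("pics/w1b.png",cv2.resize(a[20:300,95:375],None,fx=2.1,fy=2.1,interpolation=cv2.INTER_CUBIC))
```

```text
(no output)
```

View pics/w1a.png

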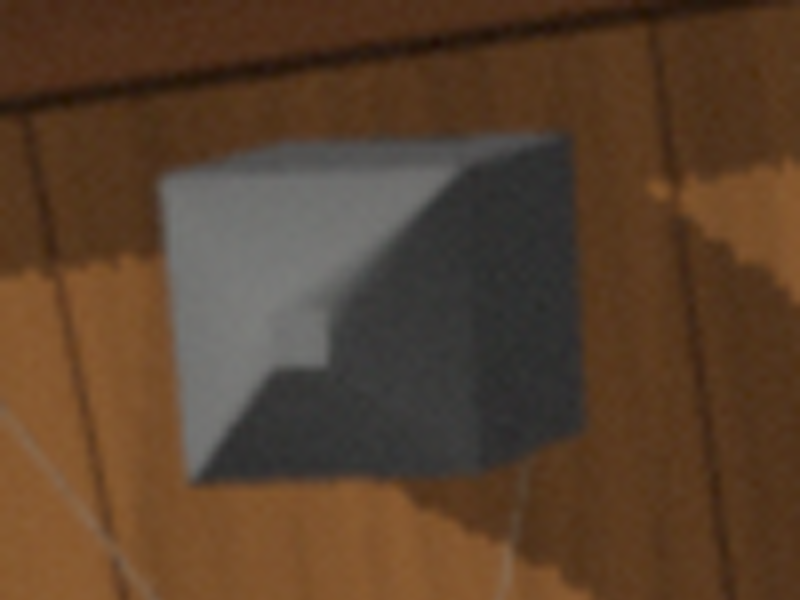

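View pics/w1b.png

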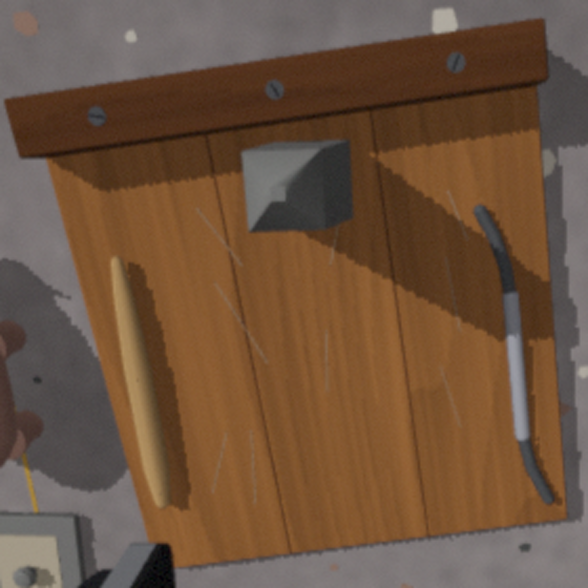

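```bash
cat > fit2.py <<'E'
import h
from fit import *
c0=h.cam
W=(np.array([[355.55373367,0,280.34819361],[0,355.55373367,210.2454299],[0,0,1]]),np.array([.67689656,-.01009082,.49348304]),np.array([2.00792913,-2.09913714,-.33967992]))
h.cam=lambda n: W if n=="wrist" else c0(n)
a=lambda u,v:("wrist",(190+u/8,70+v/8)); b=lambda u,v:("wrist",(95+u/2.1,20+v/2.1))
B+=[(*b(7,100),(.16,.15,.052)),(*b(543,18),(.16,-.15,.052)),(*b(548,80),(.128,-.15,.052)),(*b(22,157),(.128,.15,.052)),(*b(563,520),(-.16,-.15,.018))]
O+=[(*a(160,177),(w,w,.14)),(*a(470,165),(w,-w,.14)),(*a(192,483),(-w,w,.14)),(*a(475,474),(-w,-w,.14)),(*a(571,135),(h_:=.023,-.023,0)),(*a(584,430),(-.023,-.023,0)),(*a(302,338),(0,0,.16))]
if __name__=="__main__":
  for c in (("wrist",),("wrist","top"),("wrist","scene","top")):
    bb,e=fit(B,0,[.57,.03,0],c); o,e2=fit(O,.018,[.65,.02,0],c)
    print(c,bb.round(4),np.degrees(bb[2]).round(1),abs(e).max().round(1),o.round(4),np.degrees(o[2]).round(1),abs(e2).max().round(1))
    x=T(-np.array([0,0,bb[2]]),[[*(o[:2]-bb[:2]),0]],0)[0]; print("obelisk in board",x.round(4),"gap",.128-x[0]-.023)
    if c==("wrist",): print(e.reshape(-1,2).round(1).tolist(),e2.reshape(-1,2).round(1).tolist())
E
python3 fit2.py
```

```text
Traceback (most recent call last):
  File "fit2.py", line 3, in <module>
    c0=h.cam
       ^^^^^
AttributeError: 'float' object has no attribute 'cam'
```

```bash
sed -i 's/^import h$/import h as H/; s/^from fit import \*/from fit import */; s/c0=h.cam/c0=H.cam/; s/^h.cam=/H.cam=/' fit2.py; python3 fit2.py
```

```text
('wrist',) [0.5697 0.0404 0.0896] 5.1 3.5 [ 0.6636  0.0371 -0.0195] -1.1 1.1
obelisk in board [ 0.0932 -0.0117  0.    ] gap 0.01175408866478208
[[-3.5, -0.9], [1.0, -0.6], [0.5, 0.6], [-2.6, 0.8], [1.9, 1.1]] [[0.1, -0.3], [-0.7, 0.2], [-0.7, 0.2], [0.6, 0.4], [1.1, -0.5], [0.9, 0.0], [-0.6, -0.1]]
('wrist', 'top') [0.5694 0.0367 0.0919] 5.3 6.0 [ 0.6635  0.0366 -0.0154] -0.9 7.8
obelisk in board [ 0.0937 -0.0088  0.    ] gap 0.011349271747786265
('wrist', 'scene', 'top') [0.5695 0.0311 0.0904] 5.2 9.2 [ 0.6633  0.0355 -0.0228] -1.3 7.3
obelisk in board [ 0.0938 -0.0041  0.    ] gap 0.011152971836840768
```

```bash
python3 -c "
from h import *
print(r.get_obs()['qvel'].round(3));i=imaging.camera_info('wrist');f=imaging.grab_frame('wrist'); j=imaging.camera_info('wrist')
print(i['xyz'],i['attitude'],j['xyz'],j['attitude'],r.get_obs()['tcp_pos'])
cv2.imwrite('pics/w2.png',f)
cv2.imwrite('pics/w2a.png',cv2.resize(f[70:145,190:290],None,fx=8,fy=8,interpolation=cv2.INTER_CUBIC))
cv2.imwrite('pics/w2b.png',cv2.resize(f[20:300,95:375],None,fx=2.1,fy=2.1,interpolation=cv2.INTER_CUBIC))
"
```

```text
[ 0.026 -0.014  0.023  0.01   0.     0.    -0.   ]
[ 0.67357918 -0.02213976  0.49320948] [ 1.99342143 -2.10537489 -0.33623288] [ 0.67336819 -0.02324024  0.49336461] [ 1.991573   -2.10731858 -0.33599778] [ 0.59291213 -0.01926752  0.35187473]
```

View pics/w2a.png

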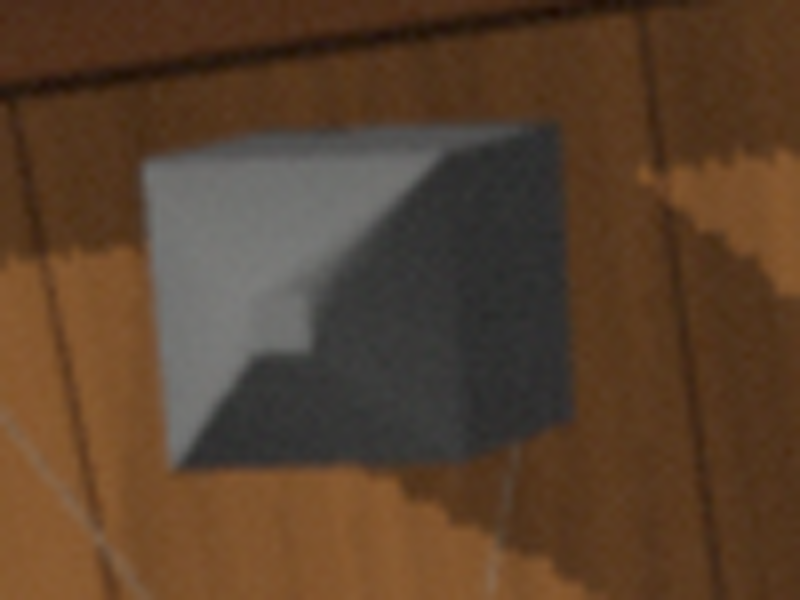

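View pics/w2b.png

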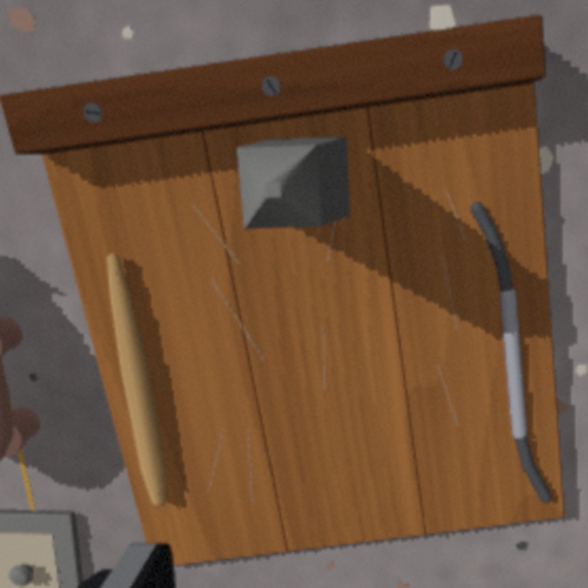

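```bash
sed -i 's/^W=.*/W=(np.array([[355.55373367,0,280.34819361],[0,355.55373367,210.2454299],[0,0,1]]),np.array([.67357918,-.02213976,.49320948]),np.array([1.99342143,-2.10537489,-.33623288]))/; s/^B+=.*/B+=[(*b(3,95),(.16,.15,.052)),(*b(541,15),(.16,-.15,.052)),(*b(543,78),(.128,-.15,.052)),(*b(16,153),(.128,.15,.052)),(*b(562,517),(-.16,-.15,.018))]/; s/^O+=.*/O+=[(*a(143,162),(w,w,.14)),(*a(453,150),(w,-w,.14)),(*a(175,470),(-w,w,.14)),(*a(460,462),(-w,-w,.14)),(*a(558,122),(.023,-.023,0)),(*a(571,418),(-.023,-.023,0)),(*a(285,325),(0,0,.16))]/' fit2.py; python3 fit2.py
```

```text
('wrist',) [0.5673 0.028  0.0783] 4.5 4.0 [ 0.6613  0.0244 -0.0288] -1.7 0.6
obelisk in board [ 0.0934 -0.011   0.    ] gap 0.011554672415723312
[[-4.0, -0.5], [0.7, -0.5], [1.6, 0.3], [-2.1, 0.9], [0.7, 1.2]] [[0.2, -0.2], [-0.5, 0.3], [-0.6, 0.2], [0.6, 0.2], [0.6, -0.4], [0.4, 0.1], [-0.4, -0.2]]
('wrist', 'top') [0.5673 0.0275 0.0794] 4.6 3.6 [ 0.6613  0.0243 -0.0308] -1.8 2.5
obelisk in board [ 0.0935 -0.0106  0.    ] gap 0.01147953005621686
('wrist', 'scene', 'top') [0.5681 0.0265 0.0799] 4.6 3.0 [ 0.6614  0.0244 -0.0308] -1.8 2.8
obelisk in board [ 0.0928 -0.0095  0.    ] gap 0.01223755484953614
```

```bash
cat >> h.py <<'E'
OB=np.array([.6614,.0244,.018]); YAW=-1.8; CX,CZ,DB=.008,.115,.021
def tcpfor(th,tilt,OB=OB,yaw=YAW,cx=CX,cz=CZ,dz=0.):
    t=np.radians(th); ex=np.array([np.cos(np.radians(yaw)),np.sin(np.radians(yaw)),0]); 
    toe=OB-.023*ex; a,b=cx+.023,cz
    C=toe+ex*(a*np.cos(t)-b*np.sin(t))+np.array([0,0,a*np.sin(t)+b*np.cos(t)+dz])
    W=tool(yaw,tilt); return C+DB*W[:,2],W
E
python3 -c "
from h import *
P,W=tcpfor(0,-18); print(P); st()
rows([(P-.08*W[:,2],W),(P-.04*W[:,2],W),(P,W)])"
```

```text
[0.6629099  0.02435255 0.11302781]
t 2.62 tcp [ 0.5929 -0.0193  0.3519] z [ 0.003 -0.005 -1.   ] yaw -3.1 F [ 0.7 -0.9 -0.1] w 0.0859 q [ 0.25  0.28 -0.41  1.58  0.12  1.3  -1.8 ]
xyz [ 9.18 -4.87 16.28] rot [  0.  -18.2  -1.3]
xyz [ 7.93 -4.85 20.08] rot [  0.  -18.2  -1.3]
xyz [ 6.68 -4.84 23.88] rot [  0.  -18.2  -1.3]
```

>>> {"op": "jog_arm", "data": {"rows": [{"xyz": [2.3,-1.3,2],"delta_rot": [0,-4,0],"fingers": 0},{"xyz": [4.6,-2.6,5],"delta_rot": [0,-8,0],"fingers": 0},{"xyz": [7,-3.8,8],"delta_rot": [0,-12,-1],"fingers": 0},{"xyz": [9,-4.9,11],"delta_rot": [0,-18,-1.3],"fingers": 0},{"xyz": [9.2,-4.9,14],"delta_rot": [0,-18.2,-1.3],"fingers": 0}]}}

```text
clock: 3.03
tcp_pos: [0.6906, 0.0239, 0.2031]
orientation: [-3.094, 0.052, 0.509]
contact_force: [-1.8, -0.2, -3.8]
grip_width: 0.0852
```

>>> {"op": "jog_arm", "data": {"rows": [{"xyz": [0,0,0],"fingers": 0,"delta_rot": [0,0,0]},{"xyz": [0,0,0],"fingers": 0,"delta_rot": [0,0,0]},{"xyz": [0,0,0],"fingers": 0,"delta_rot": [0,0,0]},{"xyz": [0,0,0],"fingers": 0,"delta_rot": [0,0,0]},{"xyz": [0,0,0],"fingers": 0,"delta_rot": [0,0,0]}]}}

```text
clock: 3.45
tcp_pos: [0.6913, 0.0233, 0.208]
orientation: [-3.095, 0.054, 0.499]
contact_force: [-0.3, -0.1, 0.5]
grip_width: 0.0853
```

```bash
python3 -c "
from h import *
P,W=tcpfor(0,-18); st()
rows([(P-.08*W[:,2],W),(P-.04*W[:,2],W),(P,W)])
cv2.imwrite('pics/w3.png',imaging.grab_frame('wrist'))"
```

```text
t 3.45 tcp [0.6913 0.0233 0.208 ] z [-0.314  0.011 -0.949] yaw -2.0 F [-0.3 -0.1  0.5] w 0.0853 q [ 0.1   0.74 -0.37  1.22  0.17  1.53 -1.86]
xyz [ 0.24 -0.01  1.91] rot [-0.1  0.3 -0.2]
xyz [ 0.26 -0.01  5.91] rot [-0.1  0.3 -0.2]
xyz [ 0.28 -0.    9.91] rot [-0.1  0.3 -0.2]
```

View pics/w3.png

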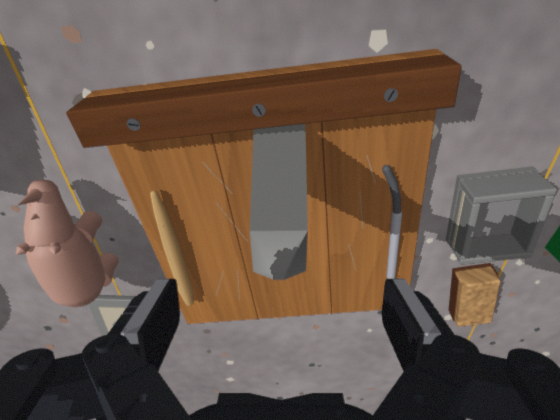

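The obelisk (columns 251–307) lies centred between the fingers (centre about 280), so I'm going down along the tool.

>>> {"op": "jog_arm", "data": {"rows": [{"xyz": [0.2,0,2],"delta_rot": [0,0,0],"fingers": 0},{"xyz": [0.3,0,4],"delta_rot": [0,0,0],"fingers": 0},{"xyz": [0.3,0,6],"delta_rot": [0,0,0],"fingers": 0},{"xyz": [0.3,0,8],"delta_rot": [0,0,0],"fingers": 0},{"xyz": [0.3,0,9.9],"delta_rot": [0,0,0],"fingers": 0}]}}

```text
clock: 3.92
tcp_pos: [0.663, 0.0242, 0.1142]
orientation: [-3.096, 0.054, 0.494]
contact_force: [1.0, -0.7, -0.8]
grip_width: 0.0854
```

>>> {"op": "jog_arm", "data": {"rows": [{"xyz": [0,0,0],"fingers": 0.2,"delta_rot": [0,0,0]},{"xyz": [0,0,0],"fingers": 0.25,"delta_rot": [0,0,0]},{"xyz": [0,0,0],"fingers": 0.3,"delta_rot": [0,0,0]},{"xyz": [0,0,0],"fingers": 0.35,"delta_rot": [0,0,0]},{"xyz": [0,0,0],"fingers": 0.35,"delta_rot": [0,0,0]}], "grip_force": 20}}

```text
clock: 4.33
tcp_pos: [0.6642, 0.0243, 0.1159]
orientation: [-3.097, 0.054, 0.49]
contact_force: [0.4, 0.3, 0.8]
grip_width: 0.0555
```

```bash
python3 -c "
from h import *
P,W=tcpfor(0,-18); st()
rows([(P,W)])
cv2.imwrite('pics/w4.png',imaging.grab_frame('wrist'))"
```

```text
t 4.33 tcp [0.6642 0.0243 0.1159] z [-0.308  0.011 -0.951] yaw -2.0 F [0.4 0.3 0.8] w 0.0555 q [ 0.12  0.77 -0.37  1.38  0.19  1.34 -1.88]
xyz [-0.03  0.    0.31] rot [-0.1 -0.  -0.2]
```

View pics/w4.png

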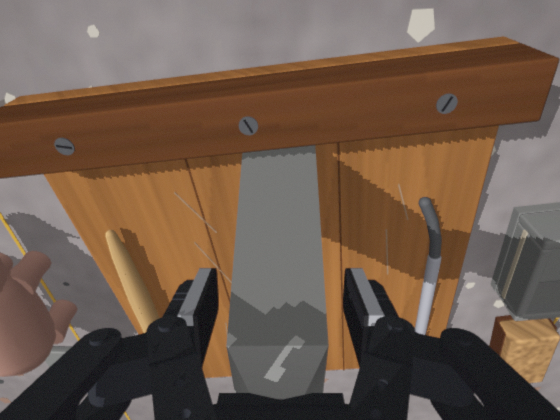

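Still centred at columns 229–327, with the pads on either side. Closing.

>>> {"op": "jog_arm", "data": {"rows": [{"xyz": [0,0,0],"fingers": 0.5,"delta_rot": [0,0,0]},{"xyz": [0,0,0],"fingers": 0.6,"delta_rot": [0,0,0]},{"xyz": [0,0,0],"fingers": 0.7,"delta_rot": [0,0,0]},{"xyz": [0,0,0],"fingers": 0.7,"delta_rot": [0,0,0]},{"xyz": [0,0,0],"fingers": 0.7,"delta_rot": [0,0,0]}], "grip_force": 20}}

```text
clock: 4.8
tcp_pos: [0.6645, 0.0246, 0.1163]
orientation: [-3.097, 0.054, 0.489]
contact_force: [0.7, 0.7, 6.1]
grip_width: 0.0368
```

```bash
python3 -c "
from h import *
P,W=tcpfor(0,-18); st()
o,p,Q=pose()
# actual C from measured pose
C=p-DB*Q[:,2]; ex=np.array([np.cos(np.radians(YAW)),np.sin(np.radians(YAW)),0]); print('cx,cz',(C-OB)@ex,(C-OB)[2])
f=imaging.grab_frame('scene'); cv2.imwrite('pics/s5.png',cv2.resize(f[100:320,180:400],None,fx=2.7,fy=2.7))"
```

```text
t 4.8 tcp [0.6645 0.0246 0.1163] z [-0.308  0.011 -0.951] yaw -2.0 F [0.7 0.7 6.1] w 0.0368 q [ 0.12  0.77 -0.37  1.38  0.19  1.34 -1.88]
cx,cz 0.009566171036799893 0.11822879660367942
```

View pics/s5.png

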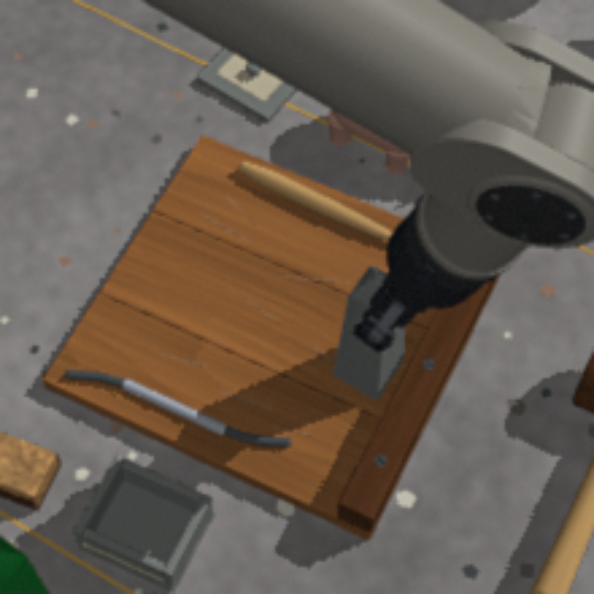

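```bash
python3 -c "
from h import *
f=lambda th:tcpfor(th,-18+th,cx=.0096,cz=.1182)
rows([f(t) for t in (0,2,4,6,8,10)])"
```

```text
xyz [0.   0.03 0.  ] rot [-0.1 -0.1 -0.2]
xyz [-0.35  0.03  0.03] rot [-0.1  1.9 -0.2]
xyz [-0.7   0.03  0.06] rot [-0.1  3.9 -0.2]
xyz [-1.05  0.03  0.11] rot [-0.1  5.9 -0.2]
xyz [-1.4   0.04  0.18] rot [-0.1  7.9 -0.2]
xyz [-1.75  0.04  0.25] rot [-0.1  9.9 -0.2]
```

>>> {"op": "jog_arm", "data": {"rows": [{"xyz": [-0.35,0,0.03],"fingers": 0.7,"delta_rot": [0,2,0]},{"xyz": [-0.7,0,0.06],"fingers": 0.7,"delta_rot": [0,4,0]},{"xyz": [-1.05,0,0.11],"fingers": 0.7,"delta_rot": [0,6,0]},{"xyz": [-1.4,0,0.18],"fingers": 0.7,"delta_rot": [0,8,0]},{"xyz": [-1.75,0,0.25],"fingers": 0.7,"delta_rot": [0,10,0]}]}}

```text
clock: 5.27
tcp_pos: [0.6469, 0.0253, 0.1189]
orientation: [-3.13, 0.054, 0.215]
contact_force: [1.3, 0.1, -0.9]
grip_width: 0.0366
```

```bash
python3 -c "
from h import *
st()
f=lambda th:tcpfor(th,-18+th,cx=.0096,cz=.1182)
rows([f(t) for t in (8,9,10,12,14,16,18,20)])
f=imaging.grab_frame('scene'); cv2.imwrite('pics/s6.png',cv2.resize(f[100:320,180:400],None,fx=2.7,fy=2.7))"
```

```text
t 5.27 tcp [0.6469 0.0253 0.1189] z [-0.136  0.006 -0.991] yaw -2.0 F [ 1.3  0.1 -0.9] w 0.0366 q [ 0.14  0.65 -0.39  1.58  0.22  1.09 -1.91]
xyz [ 0.37  0.04 -0.05] rot [-0.1 -2.2 -0.2]
xyz [ 0.19  0.04 -0.05] rot [-0.1 -1.2 -0.2]
xyz [ 0.01  0.04 -0.04] rot [-0.1 -0.2 -0.2]
xyz [-0.34  0.04 -0.02] rot [-0.1  1.8 -0.2]
xyz [-0.69  0.05  0.02] rot [-0.1  3.8 -0.2]
xyz [-1.04  0.05  0.07] rot [-0.1  5.8 -0.2]
xyz [-1.39  0.05  0.13] rot [-0.1  7.8 -0.2]
xyz [-1.74  0.05  0.2 ] rot [-0.1  9.8 -0.2]
```

View pics/s6.png

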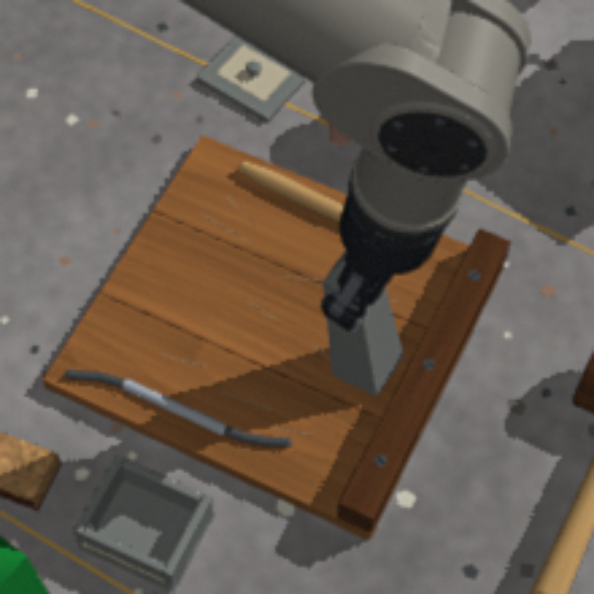

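It is tilting about its toe as planned, with a light Fz of -0.9 N, so I'm continuing.

>>> {"op": "jog_arm", "data": {"rows": [{"xyz": [-0.34,0,0.0],"fingers": 0.7,"delta_rot": [0,1.8,0]},{"xyz": [-0.69,0,0.05],"fingers": 0.7,"delta_rot": [0,3.8,0]},{"xyz": [-1.04,0,0.1],"fingers": 0.7,"delta_rot": [0,5.8,0]},{"xyz": [-1.39,0,0.16],"fingers": 0.7,"delta_rot": [0,7.8,0]},{"xyz": [-1.74,0,0.23],"fingers": 0.7,"delta_rot": [0,9.8,0]}]}}

```text
clock: 5.73
tcp_pos: [0.6272, 0.0259, 0.1187]
orientation: [3.141, -0.054, 0.053]
contact_force: [-0.1, 0.2, -2.2]
grip_width: 0.0367
```

```bash
python3 -c "
from h import *
st()
f=lambda th:tcpfor(th,-18+th,cx=.0096,cz=.1182)
rows([f(t) for t in (18,20,22,24,26,28,30)])"
```

```text
t 5.73 tcp [0.6272 0.0259 0.1187] z [ 0.034 -0.001 -0.999] yaw -2.0 F [-0.1  0.2 -2.2] w 0.0367 q [ 0.15  0.54 -0.39  1.78  0.27  0.85 -1.97]
xyz [ 0.57  0.04 -0.06] rot [-0.  -2.  -0.2]
xyz [ 0.22  0.04 -0.05] rot [-0.   0.  -0.2]
xyz [-0.14  0.04 -0.02] rot [-0.   2.  -0.2]
xyz [-0.49  0.05  0.01] rot [-0.   4.  -0.2]
xyz [-0.84  0.05  0.06] rot [-0.   6.  -0.2]
xyz [-1.19  0.05  0.13] rot [-0.   8.  -0.2]
xyz [-1.54  0.05  0.2 ] rot [-0.  10.  -0.2]
```

>>> {"op": "jog_arm", "data": {"rows": [{"xyz": [-0.25,0,0.0],"fingers": 0.7,"delta_rot": [0,2,0]},{"xyz": [-0.6,0,0.05],"fingers": 0.7,"delta_rot": [0,4,0]},{"xyz": [-0.95,0,0.11],"fingers": 0.7,"delta_rot": [0,6,0]},{"xyz": [-1.3,0,0.18],"fingers": 0.7,"delta_rot": [0,8,0]},{"xyz": [-1.65,0,0.25],"fingers": 0.7,"delta_rot": [0,10,0]}]}}

```text
clock: 6.15
tcp_pos: [0.6104, 0.0265, 0.1154]
orientation: [3.121, -0.053, 0.327]
contact_force: [-0.6, 0.4, 1.2]
grip_width: 0.037
```

```bash
python3 -c "
from h import *
st()
f=lambda th:tcpfor(th,12,cx=.0096,cz=.1182)
rows([f(t) for t in (30,32,34,36,38,40)])
f=imaging.grab_frame('scene'); cv2.imwrite('pics/s7.png',cv2.resize(f[100:320,180:400],None,fx=2.7,fy=2.7))"
```

```text
t 6.15 tcp [0.6104 0.0265 0.1154] z [ 0.207 -0.007 -0.978] yaw -2.0 F [-0.6  0.4  1.2] w 0.037 q [ 0.12  0.44 -0.36  1.96  0.36  0.59 -2.08]
xyz [ 0.17  0.04 -0.03] rot [ 0.   0.  -0.2]
xyz [-0.26  0.05 -0.01] rot [ 0.   0.  -0.2]
xyz [-0.69  0.05  0.03] rot [ 0.   0.  -0.2]
xyz [-1.11  0.05  0.09] rot [ 0.   0.  -0.2]
xyz [-1.53  0.05  0.16] rot [ 0.   0.  -0.2]
xyz [-1.95  0.05  0.25] rot [ 0.   0.  -0.2]
```

View pics/s7.png

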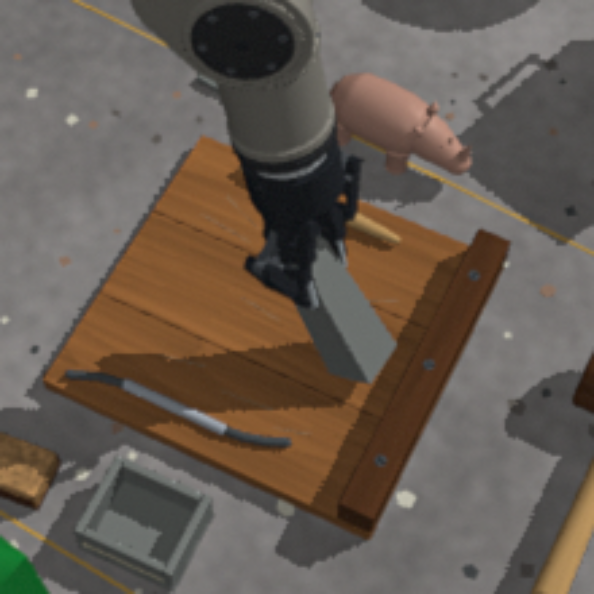

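>>> {"op": "jog_arm", "data": {"rows": [{"xyz": [-0.43,0,0.04],"fingers": 0.7,"delta_rot": [0,0,0]},{"xyz": [-0.86,0,0.09],"fingers": 0.7,"delta_rot": [0,0,0]},{"xyz": [-1.28,0,0.15],"fingers": 0.7,"delta_rot": [0,0,0]},{"xyz": [-1.7,0,0.22],"fingers": 0.7,"delta_rot": [0,0,0]},{"xyz": [-2.12,0,0.3],"fingers": 0.7,"delta_rot": [0,0,0]}]}}

```text
clock: 6.62
tcp_pos: [0.5881, 0.0272, 0.1073]
orientation: [3.12, -0.053, 0.326]
contact_force: [-0.4, 0.6, 1.0]
grip_width: 0.0363
```

```bash
python3 -c "
from h import *
st()
f=lambda th:tcpfor(th,12,cx=.0096,cz=.1182)
rows([f(t) for t in (40,42,44,46,48,50)])
f=imaging.grab_frame('scene'); cv2.imwrite('pics/s8.png',cv2.resize(f[100:320,180:400],None,fx=2.7,fy=2.7))"
```

```text
t 6.62 tcp [0.5881 0.0272 0.1073] z [ 0.206 -0.007 -0.978] yaw -1.9 F [-0.4  0.6  1. ] w 0.0363 q [ 0.11  0.42 -0.35  2.02  0.37  0.55 -2.1 ]
xyz [ 0.4   0.05 -0.09] rot [ 0.   0.1 -0.1]
xyz [-0.02  0.05  0.01] rot [ 0.   0.1 -0.1]
xyz [-0.43  0.05  0.13] rot [ 0.   0.1 -0.1]
xyz [-0.84  0.05  0.26] rot [ 0.   0.1 -0.1]
xyz [-1.24  0.06  0.4 ] rot [ 0.   0.1 -0.1]
xyz [-1.64  0.06  0.56] rot [ 0.   0.1 -0.1]
```

View pics/s8.png

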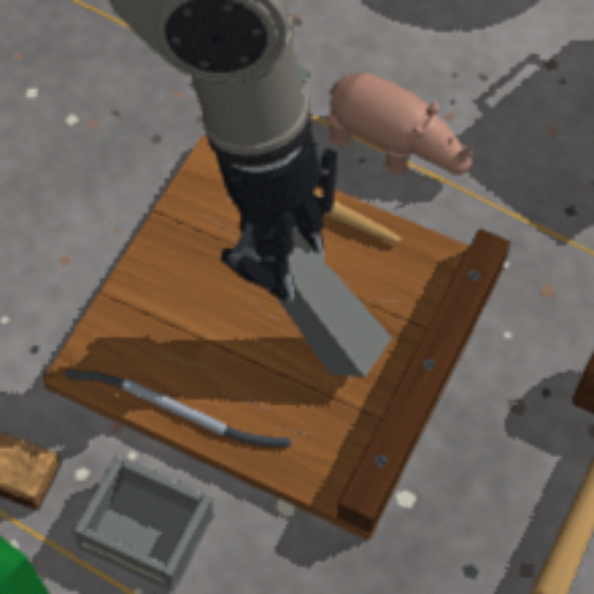

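>>> {"op": "jog_arm", "data": {"rows": [{"xyz": [-0.41,0,0.13],"fingers": 0.7,"delta_rot": [0,0,0]},{"xyz": [-0.82,0,0.26],"fingers": 0.7,"delta_rot": [0,0,0]},{"xyz": [-1.22,0,0.4],"fingers": 0.7,"delta_rot": [0,0,0]},{"xyz": [-1.62,0,0.56],"fingers": 0.7,"delta_rot": [0,0,0]},{"xyz": [-2.0,0,0.72],"fingers": 0.7,"delta_rot": [0,0,0]}]}}

```text
clock: 7.08
tcp_pos: [0.5678, 0.0277, 0.0948]
orientation: [3.12, -0.052, 0.321]
contact_force: [-1.0, -0.2, -0.6]
grip_width: 0.0366
```

```bash
python3 -c "
from h import *
st()
f=lambda th:tcpfor(th,12,cx=.0096,cz=.1182)
rows([f(t) for t in (50,52,54,56,58,60,62,64)])
f=imaging.grab_frame('scene'); cv2.imwrite('pics/s9.png',cv2.resize(f[100:320,180:400],None,fx=2.7,fy=2.7))"
```

```text
t 7.08 tcp [0.5678 0.0277 0.0948] z [ 0.204 -0.008 -0.979] yaw -1.9 F [-1.  -0.2 -0.6] w 0.0366 q [ 0.1   0.41 -0.34  2.07  0.38  0.51 -2.13]
xyz [ 0.6   0.04 -0.24] rot [ 0.1  0.2 -0.1]
xyz [ 0.21  0.04 -0.07] rot [ 0.1  0.2 -0.1]
xyz [-0.18  0.04  0.12] rot [ 0.1  0.2 -0.1]
xyz [-0.55  0.04  0.32] rot [ 0.1  0.2 -0.1]
xyz [-0.93  0.04  0.53] rot [ 0.1  0.2 -0.1]
xyz [-1.29  0.04  0.76] rot [ 0.1  0.2 -0.1]
xyz [-1.64  0.04  0.99] rot [ 0.1  0.2 -0.1]
xyz [-1.99  0.04  1.25] rot [ 0.1  0.2 -0.1]
```

View pics/s9.png

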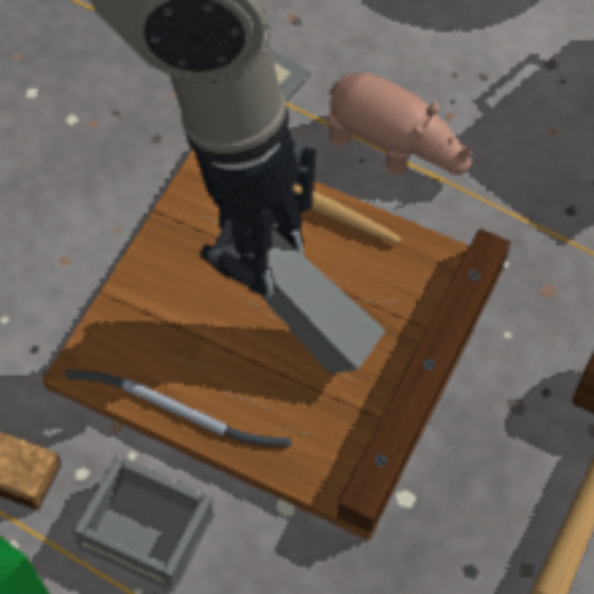

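>>> {"op": "jog_arm", "data": {"rows": [{"xyz": [-0.38,0,0.2],"fingers": 0.7,"delta_rot": [0,0,0]},{"xyz": [-0.75,0,0.41],"fingers": 0.7,"delta_rot": [0,0,0]},{"xyz": [-1.1,0,0.63],"fingers": 0.7,"delta_rot": [0,0,0]},{"xyz": [-1.45,0,0.87],"fingers": 0.7,"delta_rot": [0,0,0]},{"xyz": [-1.8,0,1.12],"fingers": 0.7,"delta_rot": [0,0,0]}]}}

```text
clock: 7.55
tcp_pos: [0.5509, 0.0281, 0.0791]
orientation: [3.12, -0.052, 0.318]
contact_force: [-1.4, -0.2, -0.5]
grip_width: 0.0363
```

```bash
python3 -c "
from h import *
st()
f=lambda th:tcpfor(th,12,cx=.0096,cz=.1182)
rows([f(t) for t in (60,62,64,66,68,70,72,74,76)])
f=imaging.grab_frame('scene'); cv2.imwrite('pics/s10.png',cv2.resize(f[100:320,180:400],None,fx=2.7,fy=2.7))"
```

```text
t 7.55 tcp [0.5509 0.0281 0.0791] z [ 0.202 -0.008 -0.979] yaw -1.9 F [-1.4 -0.2 -0.5] w 0.0363 q [ 0.08  0.42 -0.32  2.11  0.41  0.46 -2.16]
xyz [ 0.69  0.02 -0.44] rot [ 0.1  0.4 -0.1]
xyz [ 0.34  0.02 -0.2 ] rot [ 0.1  0.4 -0.1]
xyz [-0.01  0.02  0.05] rot [ 0.1  0.4 -0.1]
xyz [-0.35  0.02  0.31] rot [ 0.1  0.4 -0.1]
xyz [-0.67  0.02  0.59] rot [ 0.1  0.4 -0.1]
xyz [-0.99  0.02  0.88] rot [ 0.1  0.4 -0.1]
xyz [-1.3   0.02  1.17] rot [ 0.1  0.4 -0.1]
xyz [-1.6   0.02  1.48] rot [ 0.1  0.4 -0.1]
xyz [-1.88  0.02  1.8 ] rot [ 0.1  0.4 -0.1]
```

View pics/s10.png

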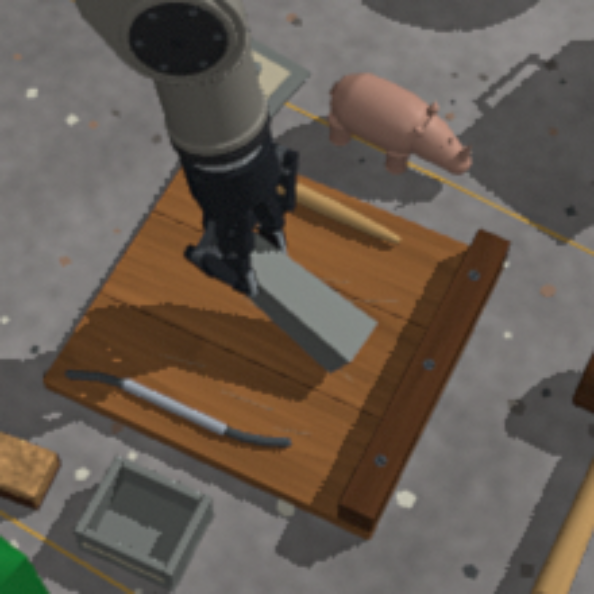

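>>> {"op": "jog_arm", "data": {"rows": [{"xyz": [-0.34,0,0.28],"fingers": 0.7,"delta_rot": [0,0,0]},{"xyz": [-0.66,0,0.55],"fingers": 0.7,"delta_rot": [0,0,0]},{"xyz": [-0.98,0,0.83],"fingers": 0.7,"delta_rot": [0,0,0]},{"xyz": [-1.29,0,1.13],"fingers": 0.7,"delta_rot": [0,0,0]},{"xyz": [-1.59,0,1.44],"fingers": 0.7,"delta_rot": [0,0,0]}]}}

```text
clock: 8.02
tcp_pos: [0.5373, 0.0284, 0.0608]
orientation: [3.121, -0.052, 0.317]
contact_force: [-0.9, 0.5, -2.1]
grip_width: 0.0363
```

```bash
python3 -c "
from h import *
st()
f=lambda th:tcpfor(th,12,cx=.0096,cz=.1182)
rows([f(t) for t in (72,74,76,78,80,82,84,86)])
f=imaging.grab_frame('scene'); cv2.imwrite('pics/s11.png',cv2.resize(f[100:320,180:400],None,fx=2.7,fy=2.7))"
```

```text
t 8.02 tcp [0.5373 0.0284 0.0608] z [ 0.201 -0.008 -0.98 ] yaw -1.9 F [-0.9  0.5 -2.1] w 0.0363 q [ 0.05  0.43 -0.29  2.15  0.44  0.41 -2.2 ]
xyz [ 0.4   0.01 -0.35] rot [ 0.1  0.4 -0.1]
xyz [ 0.1   0.01 -0.04] rot [ 0.1  0.4 -0.1]
xyz [-0.19  0.01  0.28] rot [ 0.1  0.4 -0.1]
xyz [-0.46  0.01  0.61] rot [ 0.1  0.4 -0.1]
xyz [-0.73  0.01  0.94] rot [ 0.1  0.4 -0.1]
xyz [-0.98  0.01  1.29] rot [ 0.1  0.4 -0.1]
xyz [-1.22  0.01  1.64] rot [ 0.1  0.4 -0.1]
xyz [-1.45  0.01  2.01] rot [ 0.1  0.4 -0.1]
```

View pics/s11.png

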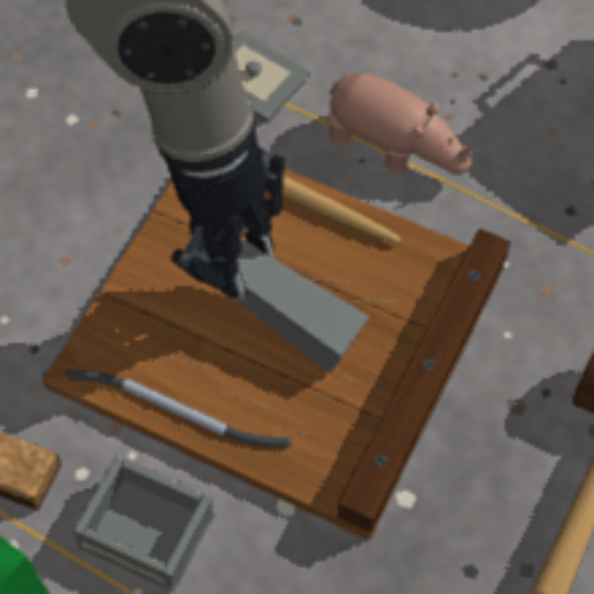

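>>> {"op": "jog_arm", "data": {"rows": [{"xyz": [-0.27,0,0.3],"fingers": 0.7,"delta_rot": [0,0,0]},{"xyz": [-0.53,0,0.61],"fingers": 0.7,"delta_rot": [0,0,0]},{"xyz": [-0.78,0,0.94],"fingers": 0.7,"delta_rot": [0,0,0]},{"xyz": [-1.02,0,1.29],"fingers": 0.7,"delta_rot": [0,0,0]},{"xyz": [-1.25,0,1.64],"fingers": 0.7,"delta_rot": [0,0,0]}]}}

```text
clock: 8.48
tcp_pos: [0.5274, 0.0287, 0.0411]
orientation: [3.121, -0.052, 0.315]
contact_force: [1.0, -0.4, -2.1]
grip_width: 0.0366
```

```bash
python3 -c "
from h import *
st()
f=lambda th:tcpfor(th,12,cx=.0096,cz=.1182)
rows([f(t) for t in (82,84,86,88,90,92.45)])
f=imaging.grab_frame('scene'); cv2.imwrite('pics/s12.png',cv2.resize(f[150:300,210:360],None,fx=4,fy=4))"
```

```text
t 8.48 tcp [0.5274 0.0287 0.0411] z [ 0.2   -0.008 -0.98 ] yaw -1.9 F [ 1.  -0.4 -2.1] w 0.0366 q [ 0.01  0.46 -0.26  2.18  0.48  0.36 -2.25]
xyz [ 0.38  0.01 -0.44] rot [ 0.1  0.5 -0.1]
xyz [ 0.14  0.01 -0.08] rot [ 0.1  0.5 -0.1]
xyz [-0.08  0.01  0.28] rot [ 0.1  0.5 -0.1]
xyz [-0.3   0.01  0.65] rot [ 0.1  0.5 -0.1]
xyz [-0.5   0.01  1.03] rot [ 0.1  0.5 -0.1]
xyz [-0.72  0.01  1.5 ] rot [ 0.1  0.5 -0.1]
```

View pics/s12.png

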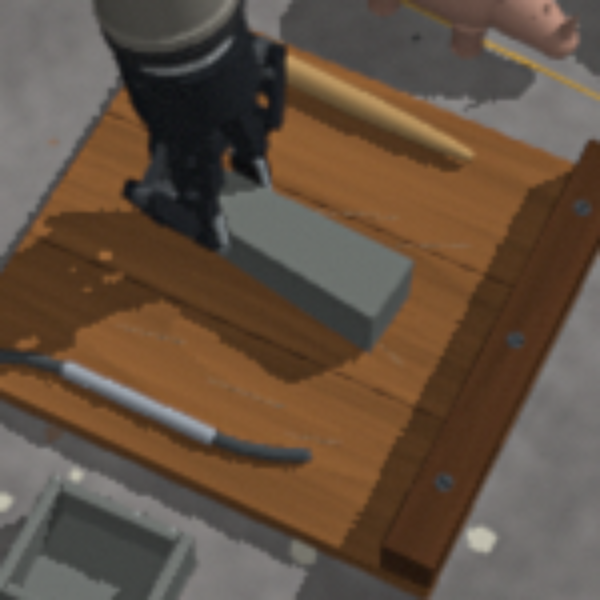

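>>> {"op": "jog_arm", "data": {"rows": [{"xyz": [-0.15,0,0.25],"fingers": 0.7,"delta_rot": [0,0,0]},{"xyz": [-0.3,0,0.5],"fingers": 0.7,"delta_rot": [0,0,0]},{"xyz": [-0.44,0,0.75],"fingers": 0.7,"delta_rot": [0,0,0]},{"xyz": [-0.57,0,1.0],"fingers": 0.7,"delta_rot": [0,0,0]},{"xyz": [-0.68,0,1.25],"fingers": 0.7,"delta_rot": [0,0,0]}]}}

```text
clock: 8.95
tcp_pos: [0.5249, 0.0288, 0.0291]
orientation: [3.12, -0.052, 0.321]
contact_force: [-6.0, -1.1, 27.9]
grip_width: 0.0358
```

```bash
python3 -c "
from h import *
st()
f=lambda th:tcpfor(th,12,cx=.0096,cz=.1182)
rows([f(t) for t in (88,90,92.45)])
f=imaging.grab_frame('scene'); cv2.imwrite('pics/s13.png',cv2.resize(f[150:300,210:360],None,fx=4,fy=4))"
```

```text
t 8.95 tcp [0.5249 0.0288 0.0291] z [ 0.204 -0.008 -0.979] yaw -1.9 F [-6.  -1.1 27.9] w 0.0358 q [-0.02  0.47 -0.23  2.2   0.51  0.32 -2.28]
xyz [ 0.2   0.01 -0.47] rot [ 0.1  0.2 -0.1]
xyz [-0.    0.01 -0.1 ] rot [ 0.1  0.2 -0.1]
xyz [-0.23  0.01  0.38] rot [ 0.1  0.2 -0.1]
```

View pics/s13.png

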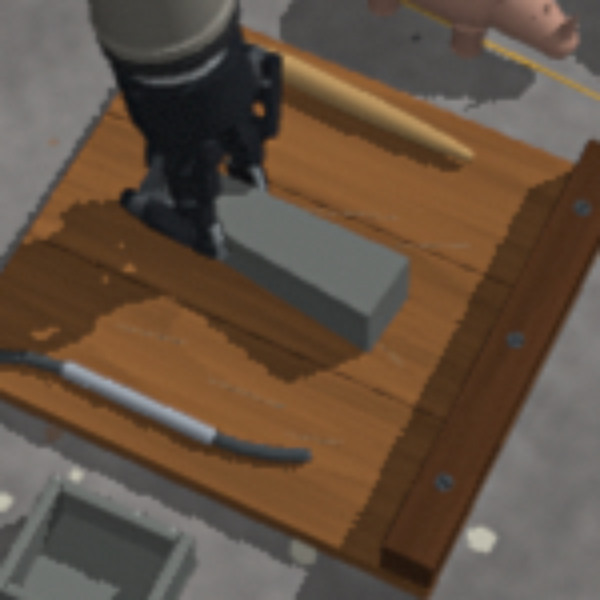

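>>> {"op": "jog_arm", "data": {"rows": [{"xyz": [0,0,0],"fingers": 0.7,"delta_rot": [0,0,0]},{"xyz": [0,0,0],"fingers": 0.7,"delta_rot": [0,0,0]},{"xyz": [0,0,0],"fingers": 0.7,"delta_rot": [0,0,0]},{"xyz": [0,0,0],"fingers": 0.7,"delta_rot": [0,0,0]},{"xyz": [0,0,0],"fingers": 0.7,"delta_rot": [0,0,0]}]}}

```text
clock: 9.42
tcp_pos: [0.5248, 0.0287, 0.0289]
orientation: [3.12, -0.052, 0.321]
contact_force: [-2.5, -0.5, 5.4]
grip_width: 0.0363
```

```bash
python3 -c "
from h import *
st()
f=imaging.grab_frame('wrist'); cv2.imwrite('pics/w14.png',f)
f=imaging.grab_frame('scene'); cv2.imwrite('pics/s14.png',cv2.resize(f[150:300,210:360],None,fx=4,fy=4))"
```

```text
t 9.42 tcp [0.5248 0.0287 0.0289] z [ 0.203 -0.008 -0.979] yaw -1.9 F [-2.5 -0.5  5.4] w 0.0363 q [-0.02  0.47 -0.23  2.2   0.51  0.32 -2.28]
```

View pics/w14.png

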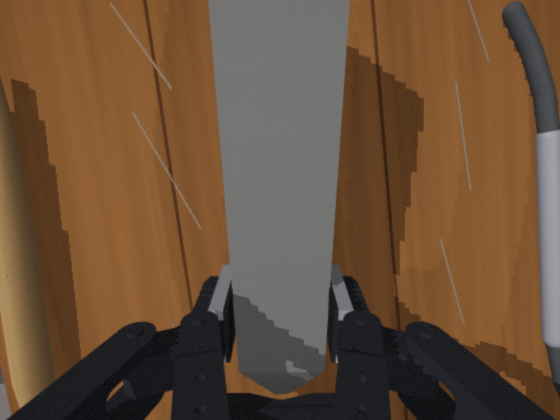

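View pics/s14.png

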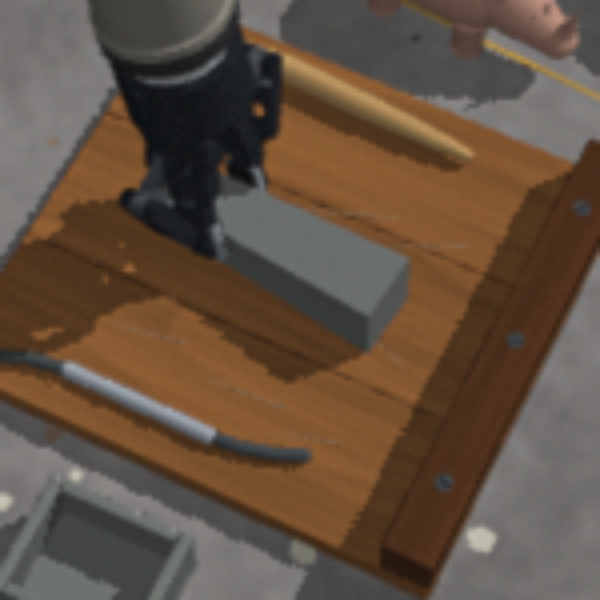

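The wrist view shows it lying between the pads (columns 232–330), flat on the board, with the foot about 61 mm short of the strip. Next I'll drag it towards the stop in the same light grip, turning it to the strip's direction as it goes.

```bash
cat > drag.py <<'E'
from h import *
toe=np.array([.635,.0252,.018]); n=np.array([np.cos(np.radians(4.6)),np.sin(np.radians(4.6)),0])
o,p,Q=pose()
L=[]
for s in np.linspace(.1,1,10):
    Rz=R.from_euler("z",6.4*s,degrees=True).as_matrix()
    L.append((toe+Rz@(p-toe)+.058*s*n,Rz@Q))
rows(L)
E
python3 drag.py
```

```text
xyz [0.57 0.06 0.12] rot [ 0.1  0.  -0.6]
xyz [1.13 0.11 0.24] rot [ 0.3  0.  -1.3]
xyz [1.7  0.17 0.35] rot [ 0.4  0.  -1.9]
xyz [2.27 0.23 0.47] rot [ 0.5  0.  -2.5]
xyz [2.84 0.29 0.59] rot [ 0.7  0.  -3.1]
xyz [3.41 0.34 0.71] rot [ 0.8  0.  -3.8]
xyz [3.98 0.4  0.83] rot [ 0.9  0.  -4.4]
xyz [4.56 0.46 0.95] rot [ 1.  0. -5.]
xyz [5.13 0.51 1.07] rot [ 1.2  0.  -5.6]
xyz [5.71 0.57 1.19] rot [ 1.3  0.  -6.3]
```

>>> {"op": "jog_arm", "data": {"rows": [{"xyz": [0.57,0.06,0.12],"fingers": 0.7,"delta_rot": [0.1,0,-0.6]},{"xyz": [1.13,0.11,0.24],"fingers": 0.7,"delta_rot": [0.3,0,-1.3]},{"xyz": [1.7,0.17,0.36],"fingers": 0.7,"delta_rot": [0.4,0,-1.9]},{"xyz": [2.27,0.23,0.48],"fingers": 0.7,"delta_rot": [0.5,0,-2.5]},{"xyz": [2.84,0.29,0.6],"fingers": 0.7,"delta_rot": [0.7,0,-3.1]}]}}

```text
clock: 9.93
tcp_pos: [0.5518, 0.025, 0.0288]
orientation: [-3.125, -0.036, -0.316]
contact_force: [-12.4, 0.7, 16.7]
grip_width: 0.0363
```

```bash
python3 -c "
from h import *
st()
f=imaging.grab_frame('wrist'); cv2.imwrite('pics/w15.png',f)
f=imaging.grab_frame('scene'); cv2.imwrite('pics/s15.png',cv2.resize(f[150:300,210:360],None,fx=4,fy=4))"
```

```text
t 9.93 tcp [0.5518 0.025  0.0288] z [ 0.2    0.003 -0.98 ] yaw 1.3 F [-12.4   0.7  16.7] w 0.0363 q [ 0.05  0.51 -0.28  2.13  0.5   0.36 -2.18]
```

View pics/s15.png

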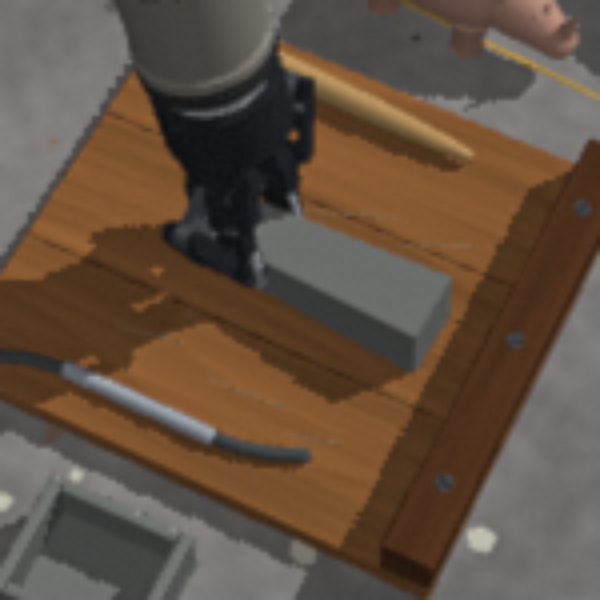

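View pics/w15.png

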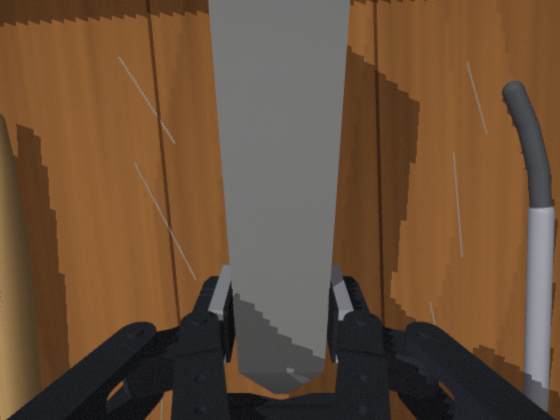

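Run:
```python
from h import *
n=np.array([np.cos(np.radians(4.6)),np.sin(np.radians(4.6)),0]); toe=np.array([.635,.0252,.018])+.0275*n
o,p,Q=pose(); L=[]
for s in np.linspace(.2,1,5):
    Rz=R.from_euler("z",3.2*s,degrees=True).as_matrix()
    L.append((toe+Rz@(p-toe)+.029*s*n+[0,0,.0003],Rz@Q))
rows(L)
```

```text
xyz [0.57 0.09 0.09] rot [ 0.1  0.  -0.6]
xyz [1.14 0.18 0.21] rot [ 0.3  0.  -1.3]
xyz [1.71 0.26 0.33] rot [ 0.4  0.  -1.9]
xyz [2.29 0.35 0.44] rot [ 0.5  0.  -2.5]
xyz [2.86 0.44 0.56] rot [ 0.7  0.  -3.1]
```

>>> {"op": "jog_arm", "data": {"rows": [{"xyz": [0.57,0.09,0.09],"fingers": 0.7,"delta_rot": [0.1,0,-0.6]},{"xyz": [1.14,0.18,0.2],"fingers": 0.7,"delta_rot": [0.3,0,-1.3]},{"xyz": [1.71,0.26,0.32],"fingers": 0.7,"delta_rot": [0.4,0,-1.9]},{"xyz": [2.29,0.35,0.44],"fingers": 0.7,"delta_rot": [0.5,0,-2.5]},{"xyz": [2.7,0.44,0.53],"fingers": 0.7,"delta_rot": [0.7,0,-3.2]}]}}

```text
clock: 10.45
tcp_pos: [0.5802, 0.0211, 0.0288]
orientation: [-3.115, -0.125, -0.316]
contact_force: [-8.5, 0.8, 10.7]
grip_width: 0.0365
```

```bash
python3 -c "
from h import *
st()
f=imaging.grab_frame('top'); cv2.imwrite('pics/t16.png',cv2.resize(cv2.convertScaleAbs(f[140:290,205:355],alpha=1.7),None,fx=4,fy=4))
f=imaging.grab_frame('scene'); cv2.imwrite('pics/s16.png',cv2.resize(f[150:300,210:360],None,fx=4,fy=4,interpolation=cv2.INTER_CUBIC))"
```

```text
t 10.45 tcp [0.5802 0.0211 0.0288] z [ 0.2    0.016 -0.98 ] yaw 4.6 F [-8.5  0.8 10.7] w 0.0365 q [ 0.11  0.54 -0.32  2.07  0.49  0.39 -2.08]
```

View pics/s16.png

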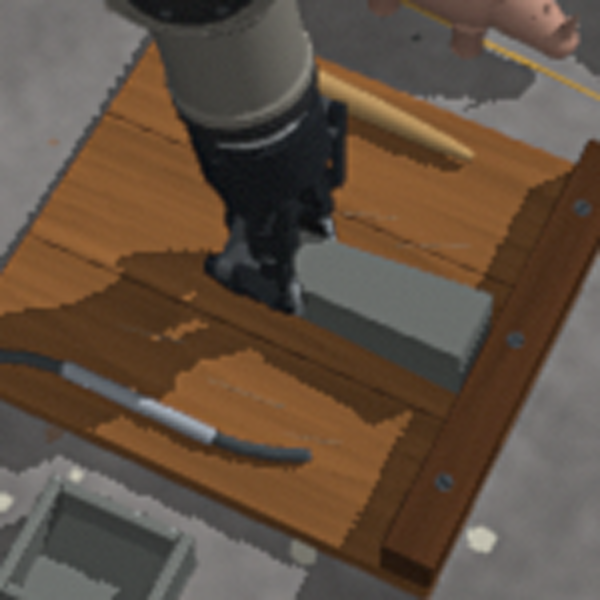

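View pics/t16.png

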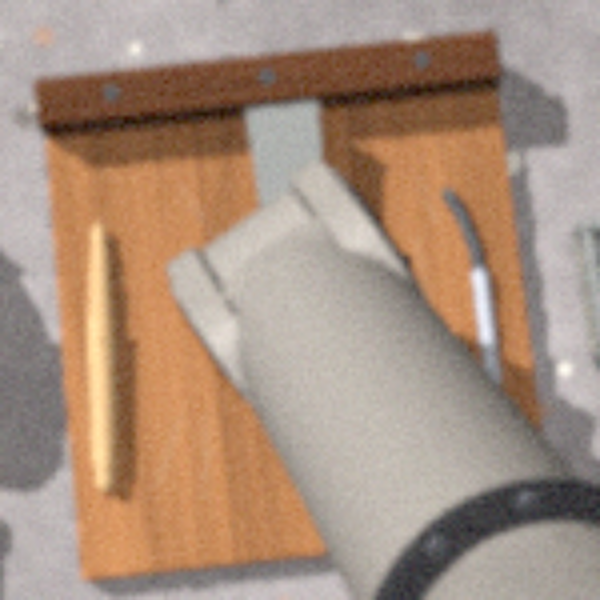

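>>> {"op": "jog_arm", "data": {"rows": [{"xyz": [0.15,0,0.02],"fingers": 0.7,"delta_rot": [0,0,0]},{"xyz": [0.3,0,0.05],"fingers": 0.7,"delta_rot": [0,0,0]},{"xyz": [0.4,0,0.07],"fingers": 0.7,"delta_rot": [0,0,0]},{"xyz": [0.5,0,0.09],"fingers": 0.7,"delta_rot": [0,0,0]},{"xyz": [0.5,0,0.09],"fingers": 0.7,"delta_rot": [0,0,0]}]}}

```text
clock: 10.97
tcp_pos: [0.5849, 0.021, 0.0288]
orientation: [-3.116, -0.123, -0.315]
contact_force: [-6.8, -1.2, 8.7]
grip_width: 0.0364
```

```bash
python3 -c "
from h import *
st()
f=imaging.grab_frame('scene'); cv2.imwrite('pics/s17.png',cv2.resize(f[200:280,280:360],None,fx=7,fy=7,interpolation=cv2.INTER_CUBIC))"
```

```text
t 10.97 tcp [0.5849 0.021  0.0288] z [ 0.2    0.015 -0.98 ] yaw 4.5 F [-6.8 -1.2  8.7] w 0.0364 q [ 0.11  0.55 -0.33  2.06  0.49  0.4  -2.08]
```

View pics/s17.png

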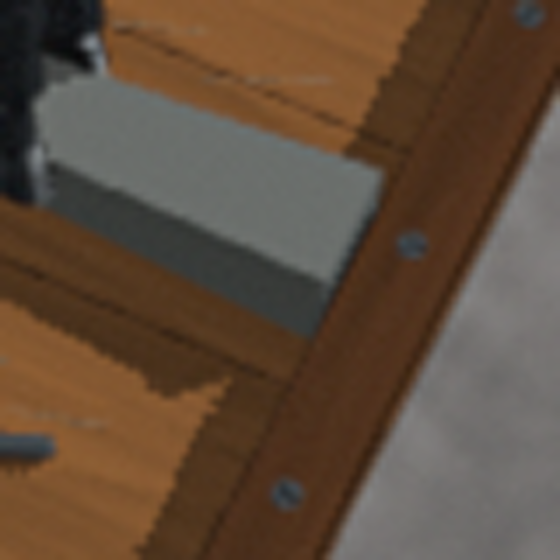

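>>> {"op": "jog_arm", "data": {"rows": [{"xyz": [0.15,0,0.02],"fingers": 0.7,"delta_rot": [0,0,0]},{"xyz": [0.3,0,0.05],"fingers": 0.7,"delta_rot": [0,0,0]},{"xyz": [0.4,0,0.07],"fingers": 0.7,"delta_rot": [0,0,0]},{"xyz": [0.5,0,0.09],"fingers": 0.7,"delta_rot": [0,0,0]},{"xyz": [0.5,0,0.09],"fingers": 0.7,"delta_rot": [0,0,0]}]}}

```text
clock: 11.43
tcp_pos: [0.5858, 0.021, 0.0287]
orientation: [-3.119, -0.123, -0.305]
contact_force: [-19.8, -0.6, 23.0]
grip_width: 0.0366
```

```bash
python3 -c "
from h import *
st()
f=imaging.grab_frame('scene'); cv2.imwrite('pics/s18.png',cv2.resize(f[200:280,280:360],None,fx=7,fy=7,interpolation=cv2.INTER_CUBIC))"
```

```text
t 11.43 tcp [0.5858 0.021  0.0287] z [ 0.193  0.013 -0.981] yaw 4.5 F [-19.8  -0.6  23. ] w 0.0366 q [ 0.11  0.55 -0.33  2.05  0.49  0.41 -2.08]
```

View pics/s18.png

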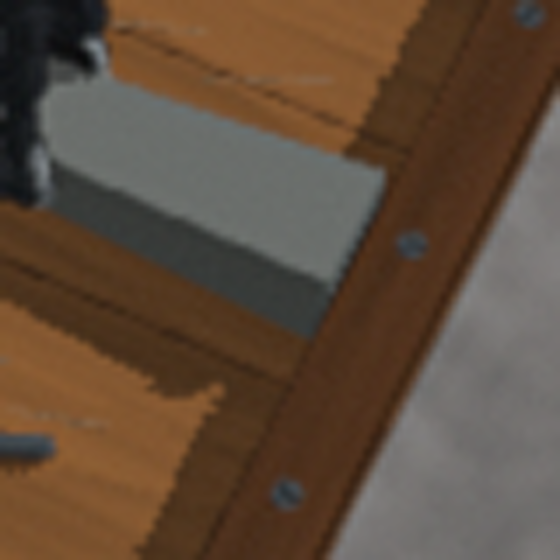

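The foot has met the strip: the last 5 mm command moved it only about 1 mm, at 20 N. I'll relax, open, and look.

>>> {"op": "jog_arm", "data": {"rows": [{"xyz": [0,0,0],"fingers": 0.7,"delta_rot": [0,0,0]},{"xyz": [0,0,0],"fingers": 0.55,"delta_rot": [0,0,0]},{"xyz": [0,0,0],"fingers": 0.45,"delta_rot": [0,0,0]},{"xyz": [0,0,0],"fingers": 0.4,"delta_rot": [0,0,0]},{"xyz": [0,0,0],"fingers": 0.4,"delta_rot": [0,0,0]}]}}

```text
clock: 11.9
tcp_pos: [0.5861, 0.021, 0.0286]
orientation: [-3.119, -0.123, -0.306]
contact_force: [-0.5, -0.3, -0.1]
grip_width: 0.0516
```

```bash
python3 -c "
from h import *
st()
Q=pose()[2]; print((Q.T@[0,0,.15]*100).round(2), (Q.T@[-.06,0,.0]*100).round(2))
f=imaging.grab_frame('wrist'); cv2.imwrite('pics/w19.png',f)"
```

```text
t 11.9 tcp [0.5861 0.021  0.0286] z [ 0.194  0.013 -0.981] yaw 4.5 F [-0.5 -0.3 -0.1] w 0.0516 q [ 0.11  0.55 -0.33  2.05  0.49  0.41 -2.08]
[  2.91   0.04 -14.71] [-5.87 -0.47 -1.16]
```

View pics/w19.png

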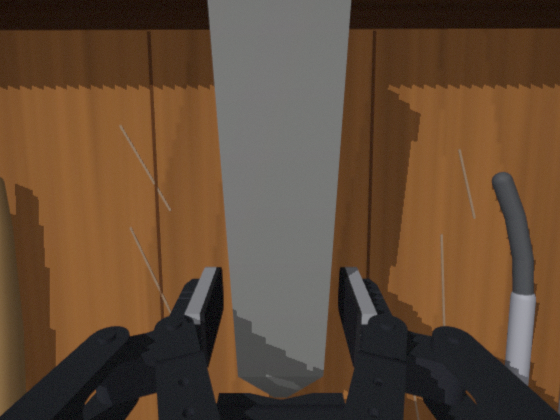

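>>> {"op": "jog_arm", "data": {"rows": [{"xyz": [0,0,-1],"fingers": 0.4,"delta_rot": [0,0,0]},{"xyz": [0,0,-3],"fingers": 0.4,"delta_rot": [0,0,0]},{"xyz": [0,0,-6],"fingers": 0.4,"delta_rot": [0,0,0]},{"xyz": [0,0,-9],"fingers": 0.4,"delta_rot": [0,0,0]},{"xyz": [0,0,-12],"fingers": 0.4,"delta_rot": [0,0,0]}]}}

```text
clock: 12.37
tcp_pos: [0.5622, 0.0196, 0.1479]
orientation: [-3.119, -0.123, -0.305]
contact_force: [0.8, -0.6, 0.4]
grip_width: 0.0514
```

>>> {"op": "jog_arm", "data": {"rows": [{"xyz": [0,0,0],"fingers": 0.4,"delta_rot": [0,-4,0]},{"xyz": [0,0,0],"fingers": 0.4,"delta_rot": [0,-8,0]},{"xyz": [0,0,0],"fingers": 0.4,"delta_rot": [0,-11,0]},{"xyz": [0,0,0],"fingers": 0.4,"delta_rot": [0,-11,0]},{"xyz": [0,0,0],"fingers": 0.4,"delta_rot": [0,-11,0]}]}}

```text
clock: 12.78
tcp_pos: [0.5625, 0.0198, 0.1481]
orientation: [3.137, 0.123, 0.007]
contact_force: [-0.4, 0.6, 1.0]
grip_width: 0.0512
```

```bash
python3 -c "
from h import *
st()
i=imaging.camera_info('wrist');print(i['xyz'],i['attitude'])
f=imaging.grab_frame('wrist'); cv2.imwrite('pics/w20.png',f)
f=imaging.grab_frame('scene'); cv2.imwrite('pics/s20.png',cv2.resize(f[170:280,240:360],None,fx=5,fy=5,interpolation=cv2.INTER_CUBIC))
"
```

```text
t 12.78 tcp [0.5625 0.0198 0.1481] z [ 0.004 -0.001 -1.   ] yaw 4.5 F [-0.4  0.6  1. ] w 0.0512 q [ 0.24  0.43 -0.49  1.88  0.26  0.88 -1.87]
[0.64260735 0.02619278 0.28967016] [ 2.12080803 -1.9633473  -0.31378433]
```

View pics/w20.png

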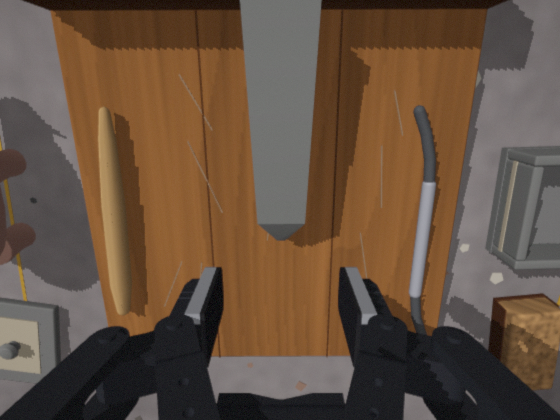

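View pics/s20.png

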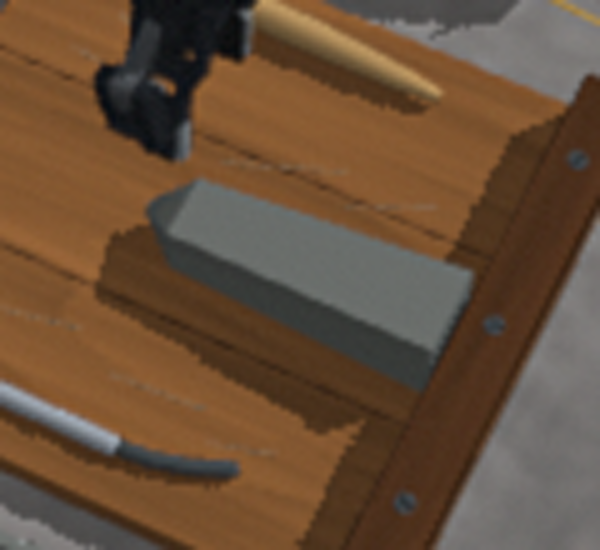

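>>> {"op": "jog_arm", "data": {"rows": [{"xyz": [1.5,0,-1],"fingers": 0.4,"delta_rot": [0,0,0]},{"xyz": [3,0,-2],"fingers": 0.4,"delta_rot": [0,0,0]},{"xyz": [4.5,0,-3],"fingers": 0.4,"delta_rot": [0,0,0]},{"xyz": [5,0,-3],"fingers": 0.4,"delta_rot": [0,0,0]},{"xyz": [5,0,-3],"fingers": 0.4,"delta_rot": [0,0,0]}]}}

```text
clock: 13.3
tcp_pos: [0.6116, 0.0238, 0.1779]
orientation: [3.137, 0.124, 0.007]
contact_force: [-0.5, 0.5, -1.0]
grip_width: 0.0512
```

```bash
python3 -c "
from h import *
st()
i=imaging.camera_info('wrist');print(i['xyz'],i['attitude'])
f=imaging.grab_frame('wrist'); cv2.imwrite('pics/w21.png',f)
cv2.imwrite('pics/w21a.png',cv2.resize(f[30:130,200:360],None,fx=5,fy=5,interpolation=cv2.INTER_CUBIC))
"
```

```text
t 13.3 tcp [0.6116 0.0238 0.1779] z [ 0.005 -0.002 -1.   ] yaw 4.5 F [-0.5  0.5 -1. ] w 0.0512 q [ 0.22  0.47 -0.48  1.74  0.26  0.99 -1.85]
[0.69162032 0.0303218  0.31955741] [ 2.12111739 -1.96287442 -0.31289026]
```

View pics/w21.png

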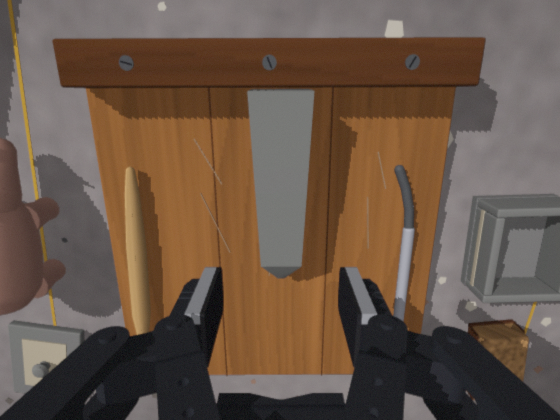

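View pics/w21a.png

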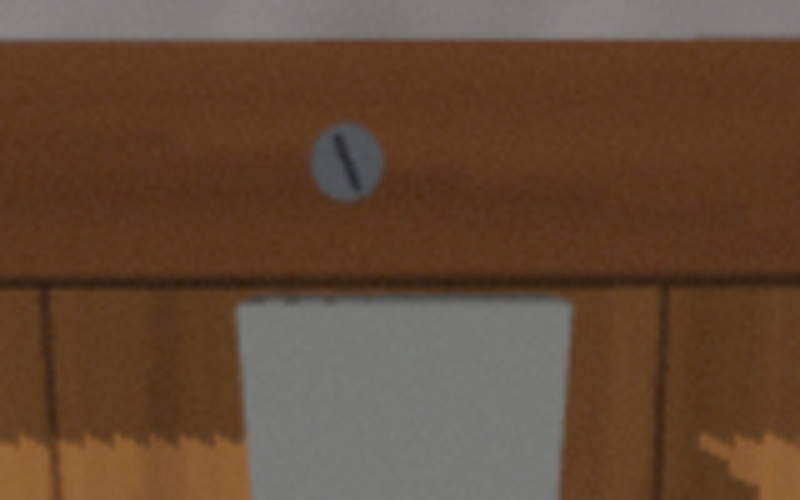

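```bash
cat > chk.py <<'E'
import h as H
from h import *
def setcam(x,a):
    K=imaging.camera_info("wrist")["camera_matrix"]; H.cam=lambda n:(np.array(K),np.array(x),np.array(a))
def run(pts_edge,pts_strip):
    n=np.array([np.cos(.0803),np.sin(.0803),0])
    E=[ray("w",p,.018+.046*np.cos(np.radians(2.45))) for p in pts_edge]; S=[ray("w",p,.052) for p in pts_strip]
    d=np.array(S[1])-S[0]; d/=np.linalg.norm(d); nn=np.array([-d[1],d[0],0]); nn*=np.sign(nn[0])
    print("strip yaw",np.degrees(np.arctan2(nn[1],nn[0])).round(2),"strip pts",np.round(S,4).tolist())
    print("top-edge gaps mm",[round(1e3*float((S[0]-e)@nn),1) for e in E],"expected 2.0 if toe touches; edge width",np.linalg.norm(E[1]-E[0]).round(4))
E
python3 -c "
from chk import *
setcam([0.69162032,0.0303218,0.31955741],[2.12111739,-1.96287442,-0.31289026])
s=lambda u,v:(200+u/5,30+v/5)
run([s(237,305),s(571,303)],[s(0,284),s(800,284)])"
```

```text
strip yaw 4.46 strip pts [[0.6914, 0.087, 0.052], [0.7003, -0.0264, 0.052]]
top-edge gaps mm [2.9, 2.6] expected 2.0 if toe touches; edge width 0.0455
```

```bash
python3 -c "
from h import *
W=tool(4.6,0)
rows([((.51,.015,.15),W),((.51,.015,.06),W),((.51,.015,.028),W)])"
```

```text
xyz [-10.07   0.06   2.7 ] rot [ 0.1 -0.1 -0.1]
xyz [-10.1    0.04  11.7 ] rot [ 0.1 -0.1 -0.1]
xyz [-10.1    0.03  14.9 ] rot [ 0.1 -0.1 -0.1]
```

>>> {"op": "jog_arm", "data": {"rows": [{"xyz": [-2.5,0,0],"fingers": 0.7,"delta_rot": [0,0,0]},{"xyz": [-5,0,0],"fingers": 1,"delta_rot": [0,0,0]},{"xyz": [-7.5,0,1],"fingers": 1,"delta_rot": [0,0,0]},{"xyz": [-10,0,2],"fingers": 1,"delta_rot": [0,0,0]},{"xyz": [-10.1,0.05,5],"fingers": 1,"delta_rot": [0,0,0]}]}}

```text
clock: 13.77
tcp_pos: [0.5057, 0.0143, 0.1281]
orientation: [3.135, 0.125, 0.005]
contact_force: [-0.0, -0.6, -0.8]
grip_width: 0.0002
```

```bash
python3 -c "
from h import *
W=tool(4.6,0);st()
rows([((.508,.015,.06),W),((.508,.015,.028),W)])
cv2.imwrite('pics/w22.png',imaging.grab_frame('wrist'))"
```

```text
t 13.77 tcp [0.5057 0.0143 0.1281] z [ 0.003 -0.004 -1.   ] yaw 4.6 F [-0.  -0.6 -0.8] w 0.0002 q [ 0.26  0.38 -0.5   2.03  0.26  0.8  -1.88]
xyz [ 0.21 -0.08  6.81] rot [ 0.3 -0.2 -0. ]
xyz [ 0.2  -0.1  10.01] rot [ 0.3 -0.2 -0. ]
```

View pics/w22.png

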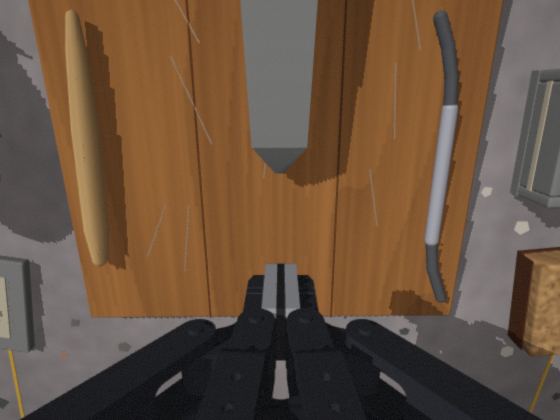

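Shut fingers at column 281, row 290, in line with the tip at (279,173) and well short of it. I'm going down behind the tip.

>>> {"op": "jog_arm", "data": {"rows": [{"xyz": [0,0,3],"fingers": 1,"delta_rot": [0,0,0]},{"xyz": [0.1,0,6],"fingers": 1,"delta_rot": [0,0,0]},{"xyz": [0.2,-0.1,8],"fingers": 1,"delta_rot": [0,0,0]},{"xyz": [0.2,-0.1,9.5],"fingers": 1,"delta_rot": [0,0,0]},{"xyz": [0.2,-0.1,9.9],"fingers": 1,"delta_rot": [0,0,0]}]}}

```text
clock: 14.23
tcp_pos: [0.5021, 0.014, 0.0203]
orientation: [3.135, 0.125, -0.016]
contact_force: [0.6, -0.8, -0.9]
grip_width: 0.0003
```

>>> {"op": "jog_arm", "data": {"rows": [{"xyz": [0.3,0,0],"fingers": 1,"delta_rot": [0,0,0]},{"xyz": [0.6,0,0],"fingers": 1,"delta_rot": [0,0,0]},{"xyz": [0.9,0,0],"fingers": 1,"delta_rot": [0,0,0]},{"xyz": [1.2,0,0],"fingers": 1,"delta_rot": [0,0,0]},{"xyz": [1.3,0,0],"fingers": 1,"delta_rot": [0,0,0]}]}}

```text
clock: 14.65
tcp_pos: [0.5166, 0.0152, 0.0212]
orientation: [3.135, 0.125, -0.012]
contact_force: [-0.2, 0.2, -0.2]
grip_width: -0.0002
```

```bash
python3 -c "
from h import *
st()
cv2.imwrite('pics/w23.png',imaging.grab_frame('wrist'))"
```

```text
t 14.65 tcp [0.5166 0.0152 0.0212] z [-0.008 -0.004 -1.   ] yaw 4.5 F [-0.2  0.2 -0.2] w -0.0002 q [ 0.18  0.56 -0.41  2.05  0.39  0.61 -1.99]
```

View pics/w23.png

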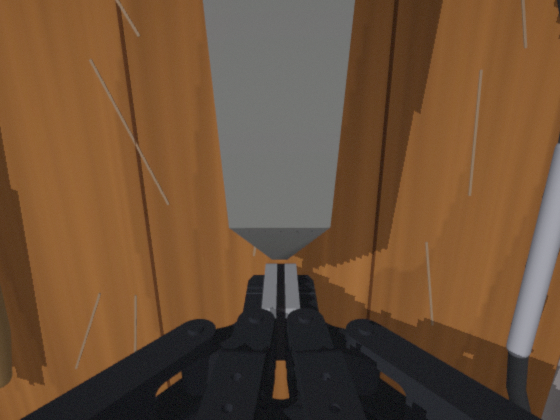

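>>> {"op": "jog_arm", "data": {"rows": [{"xyz": [0.1,0,-0.2],"fingers": 1,"delta_rot": [0,0,0]},{"xyz": [0.2,0,-0.4],"fingers": 1,"delta_rot": [0,0,0]},{"xyz": [0.4,0,-0.4],"fingers": 1,"delta_rot": [0,0,0]},{"xyz": [0.6,0,-0.4],"fingers": 1,"delta_rot": [0,0,0]},{"xyz": [0.7,0,-0.4],"fingers": 1,"delta_rot": [0,0,0]}]}}

```text
clock: 15.12
tcp_pos: [0.5238, 0.0158, 0.025]
orientation: [3.135, 0.124, -0.012]
contact_force: [0.0, -1.2, 1.7]
grip_width: -0.0002
```

>>> {"op": "jog_arm", "data": {"rows": [{"xyz": [0.1,0,0],"fingers": 1,"delta_rot": [0,0,0]},{"xyz": [0.2,0,0],"fingers": 1,"delta_rot": [0,0,0]},{"xyz": [0.3,0,0],"fingers": 1,"delta_rot": [0,0,0]},{"xyz": [0.3,0,0],"fingers": 1,"delta_rot": [0,0,0]},{"xyz": [0.3,0,0],"fingers": 1,"delta_rot": [0,0,0]}]}}

```text
clock: 15.53
tcp_pos: [0.5259, 0.0158, 0.0247]
orientation: [3.135, 0.125, -0.015]
contact_force: [-4.2, -0.6, 1.4]
grip_width: 0.0002
```

>>> {"op": "jog_arm", "data": {"rows": [{"xyz": [0.05,0,0],"fingers": 1,"delta_rot": [0,0,0]},{"xyz": [0.1,0,0],"fingers": 1,"delta_rot": [0,0,0]},{"xyz": [0.2,0,0],"fingers": 1,"delta_rot": [0,0,0]},{"xyz": [0.25,0,0],"fingers": 1,"delta_rot": [0,0,0]},{"xyz": [0.25,0,0],"fingers": 1,"delta_rot": [0,0,0]}]}}

```text
clock: 15.95
tcp_pos: [0.526, 0.0158, 0.0243]
orientation: [3.134, 0.125, -0.022]
contact_force: [-9.0, -0.2, 7.1]
grip_width: -0.0
```

>>> {"op": "jog_arm", "data": {"rows": [{"xyz": [0.15,0,0],"fingers": 1,"delta_rot": [0,0,0]},{"xyz": [0.3,0,-0.05],"fingers": 1,"delta_rot": [0,0,0]},{"xyz": [0.4,0,-0.05],"fingers": 1,"delta_rot": [0,0,0]},{"xyz": [0.4,0,-0.05],"fingers": 1,"delta_rot": [0,0,0]},{"xyz": [0.4,0,-0.05],"fingers": 1,"delta_rot": [0,0,0]}]}}

```text
clock: 16.37
tcp_pos: [0.526, 0.0157, 0.024]
orientation: [3.132, 0.125, -0.034]
contact_force: [-13.4, 0.3, 8.7]
grip_width: -0.0002
```

>>> {"op": "jog_arm", "data": {"rows": [{"xyz": [-0.5,0,0],"fingers": 1,"delta_rot": [0,0,0]},{"xyz": [-1,0,0],"fingers": 1,"delta_rot": [0,0,0]},{"xyz": [-2,0,-0.5],"fingers": 1,"delta_rot": [0,0,0]},{"xyz": [-2,0,-4],"fingers": 1,"delta_rot": [0,0,0]},{"xyz": [-2,0,-8],"fingers": 1,"delta_rot": [0,0,0]}]}}

```text
clock: 16.78
tcp_pos: [0.5053, 0.0145, 0.1037]
orientation: [3.132, 0.126, -0.041]
contact_force: [1.3, -0.1, -0.2]
grip_width: -0.0001
```

>>> {"op": "jog_arm", "data": {"rows": [{"xyz": [1.5,0,-2],"fingers": 1,"delta_rot": [0,0,0]},{"xyz": [4,0,-5],"fingers": 1,"delta_rot": [0,0,0]},{"xyz": [7,0,-7],"fingers": 1,"delta_rot": [0,0,0]},{"xyz": [9,0,-7],"fingers": 1,"delta_rot": [0,0,0]},{"xyz": [10,0,-7],"fingers": 1,"delta_rot": [0,0,0]}]}}

```text
clock: 17.2
tcp_pos: [0.6105, 0.0233, 0.1735]
orientation: [3.133, 0.125, -0.031]
contact_force: [0.4, 0.2, -0.5]
grip_width: -0.0002
```

>>> {"op": "jog_arm", "data": {"rows": [{"xyz": [0,0,0],"fingers": 1,"delta_rot": [0,0,0]},{"xyz": [0,0,0],"fingers": 1,"delta_rot": [0,0,0]},{"xyz": [0,0,0],"fingers": 1,"delta_rot": [0,0,0]},{"xyz": [0,0,0],"fingers": 1,"delta_rot": [0,0,0]},{"xyz": [0,0,0],"fingers": 1,"delta_rot": [0,0,0]}]}}

```text
clock: 17.62
tcp_pos: [0.6093, 0.0231, 0.1732]
orientation: [3.133, 0.125, -0.033]
contact_force: [-0.9, -0.0, -0.8]
grip_width: -0.0001
```

```bash
python3 -c "
from h import *
st()
i=imaging.camera_info('wrist');print(i['xyz'].tolist(),i['attitude'].tolist())
f=imaging.grab_frame('wrist'); cv2.imwrite('pics/w24.png',f)
cv2.imwrite('pics/w24a.png',cv2.resize(f[30:130,200:360],None,fx=5,fy=5,interpolation=cv2.INTER_CUBIC))
f=imaging.grab_frame('scene'); cv2.imwrite('pics/s24.png',f)
"
```

```text
t 17.62 tcp [0.6093 0.0231 0.1732] z [-0.021 -0.007 -1.   ] yaw 4.6 F [-0.9 -0.  -0.8] w -0.0001 q [ 0.22  0.49 -0.48  1.73  0.26  1.01 -1.85]
[0.6929337090855968, 0.030444327514724943, 0.31264088530956524] [2.1041563843350923, -1.9468188368658375, -0.33264249830457954]
```

View pics/w24.png

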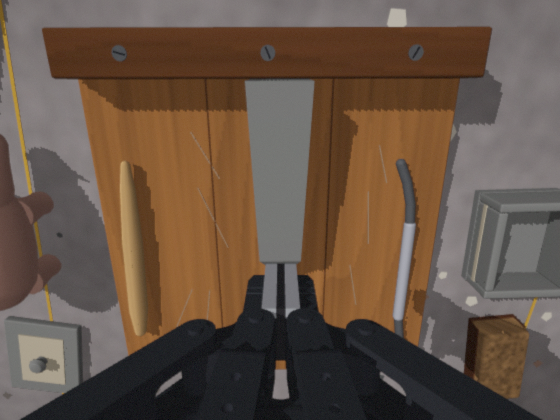

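View pics/w24a.png

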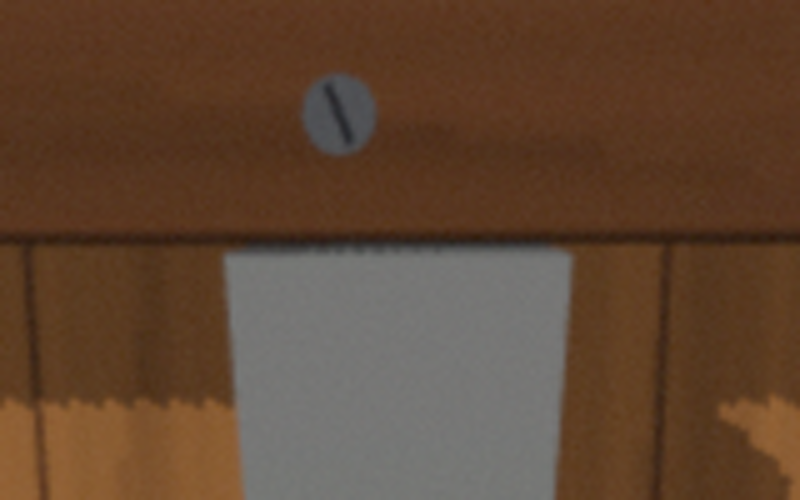

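View pics/s24.png

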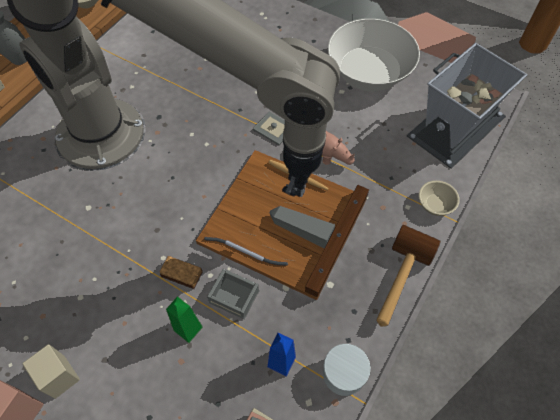

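```bash
python3 -c "
from chk import *
setcam([0.6929337090855968,0.030444327514724943,0.31264088530956524],[2.1041563843350923,-1.9468188368658375,-0.33264249830457954])
s=lambda u,v:(200+u/5,30+v/5)
run([s(226,255),s(571,254)],[s(0,239),s(800,242)])"
```

```text
strip yaw 4.3 strip pts [[0.6919, 0.0843, 0.052], [0.7002, -0.0253, 0.052]]
top-edge gaps mm [2.0, 1.7] expected 2.0 if toe touches; edge width 0.0454
```

The top-edge gaps of 2.0 and 1.7 mm match the 2.0 mm expected when the toe touches, and the foot is parallel to the strip. The arm is clear, so I'm handing in.

```bash
python3 -c "
from h import *
st(); print(r.hand_in())"
```

```text
t 17.72 tcp [0.6098 0.0232 0.1734] z [-0.02  -0.007 -1.   ] yaw 4.6 F [-0.3 -0.1  0.5] w -0.0002 q [ 0.22  0.49 -0.48  1.73  0.26  1.01 -1.85]
the job is handed in; nothing more can be done
None
```

The grey obelisk is lying on its -x face on the board with its foot against the stop strip. I handed the job in at 17.7 s, with the gripper clear above the board.

**What I did:** I gripped the obelisk lightly near the top (20 N) and tipped it over its toe edge towards the robot. I lowered it along an arc until it lay flat, without letting go. Then I dragged it about 6 cm to the strip while turning it to line up, released it, and nudged the tip with shut fingers.

**Last checks:**
- **Final nudge:** The nudge built up to 13 N and the obelisk no longer moved.
- **Foot against the strip:** The foot's top edge measured 2.0 and 1.7 mm from the strip plane. The taper makes 2.0 mm the expected figure when the toe edge touches. Before the nudge it measured 2.9 and 2.6 mm.
- **Other loose things:** By eye in the last pictures the stick, riffler, trinket box, lid and sanding block looked unmoved. The rhino is partly hidden behind the arm there. I did not measure them again.
- **Forces:** Setting it down briefly pressed with 28 N on the wrist, when the fingers went slightly past the point where it was already flat. That was the highest force I read.

The gap figures are within the camera calibration of about 2 mm, so the contact evidence is mainly the push.

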